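Load the speaker test dock and prove its breaker

TASK

Clear every red rejected speaker off the test dock and stand it upright in the blue bin, then seat every white speaker fully home on the pegs of a dock station of its own. Only when the dock is loaded, press the red test button on the breaker box so that its lever drops, then raise the lever back up until it stays up. Leave the bottle and the cup where they stand.

Things in the scene. Friction and masses are not known exactly. Their poses are not given: they have to be found in the camera images.
- speaker1: White speaker, black handle, on the bench before the dock; 2 or 3 of the 3 are present (absent: None). 90 (x) x 70 (y) x 110 mm tall, 0.4 kg; origin: centre of underside. Foot 24 mm thick with two 13 mm square peg holes 24 mm deep from below at x = +-25 mm, y = 0. Shell up to 74 mm. Handle along x: bar 50 mm long, 16 mm wide, from 86 to 110 mm height. Same after a half turn.
- speaker2: White speaker, black handle, on the bench before the dock; 2 or 3 of the 3 are present (absent: None). 90 (x) x 70 (y) x 110 mm tall, 0.4 kg; origin: centre of underside. Foot 24 mm thick with two 13 mm square peg holes 24 mm deep from below at x = +-25 mm, y = 0. Shell up to 74 mm. Handle along x: bar 50 mm long, 16 mm wide, from 86 to 110 mm height. Same after a half turn.
- speaker3: White speaker, black handle, on the bench before the dock; 2 or 3 of the 3 are present (absent: None). 90 (x) x 70 (y) x 110 mm tall, 0.4 kg; origin: centre of underside. Foot 24 mm thick with two 13 mm square peg holes 24 mm deep from below at x = +-25 mm, y = 0. Shell up to 74 mm. Handle along x: bar 50 mm long, 16 mm wide, from 86 to 110 mm height. Same after a half turn.
- reject0: Red speaker (reject), starts seated on station0; 2 of the 3 are present (absent: None). 90 (x) x 70 (y) x 110 mm tall, 0.4 kg; origin: centre of underside. Foot 24 mm thick with two 13 mm square peg holes 24 mm deep from below at x = +-25 mm, y = 0. Shell up to 74 mm. Handle along x: bar 50 mm long, 16 mm wide, from 86 to 110 mm height. Same after a half turn.
- reject1: Red speaker (reject), starts seated on station1; 2 of the 3 are present (absent: None). 90 (x) x 70 (y) x 110 mm tall, 0.4 kg; origin: centre of underside. Foot 24 mm thick with two 13 mm square peg holes 24 mm deep from below at x = +-25 mm, y = 0. Shell up to 74 mm. Handle along x: bar 50 mm long, 16 mm wide, from 86 to 110 mm height. Same after a half turn.
- reject2: Red speaker (reject), starts seated on station2; 2 of the 3 are present (absent: None). 90 (x) x 70 (y) x 110 mm tall, 0.4 kg; origin: centre of underside. Foot 24 mm thick with two 13 mm square peg holes 24 mm deep from below at x = +-25 mm, y = 0. Shell up to 74 mm. Handle along x: bar 50 mm long, 16 mm wide, from 86 to 110 mm height. Same after a half turn.
- dock: Fixed black test dock, 130 (x) x 335 (y) x 16 mm high, origin at the centre of its underside. Three stations side by side along its y, 105 mm apart, the middle one at its centre; each has two brass pegs.
- station0 (a point): Centre of dock station 0, on the dock's top face, axes as the dock's (105 mm towards the dock -y). Two pegs at x = +-25 mm: 10 mm diameter, 20 mm tall, the top 8 mm tapering to 3 mm. A speaker fully home has its underside flat on this face, its x along the station's x, either way round.
- station1 (a point): Centre of dock station 1, on the dock's top face, axes as the dock's (the middle one). Two pegs at x = +-25 mm: 10 mm diameter, 20 mm tall, the top 8 mm tapering to 3 mm. A speaker fully home has its underside flat on this face, its x along the station's x, either way round.
- station2 (a point): Centre of dock station 2, on the dock's top face, axes as the dock's (105 mm towards the dock +y). Two pegs at x = +-25 mm: 10 mm diameter, 20 mm tall, the top 8 mm tapering to 3 mm. A speaker fully home has its underside flat on this face, its x along the station's x, either way round.
- bin: Fixed open blue bin for rejects, 210 (x) x 150 (y) x 45 mm high, walls and floor 4 mm, origin at the centre of its underside. It stands to one side of the dock, left or right. Two speakers fit standing side by side along its x, their handles along its y.
- breaker: Fixed grey residual-current breaker box, 160 (x) x 170 (y) x 75 mm high, origin at the centre of its underside; stands on the side opposite to the bin. On its top, towards its -x edge: the red test button at y = -45 mm and the lever at y = +45 mm.
- button (a joint): Press depth of the red test button, m: 0 at rest, 0.009 fully down. Spring return, about 4 N at full depth. Pressed past about 5 mm it trips the lever, which then drops by its own weight.
- button_top (a point): Centre of the top of the red test button (28 mm diameter, standing 34 mm above the box top); press straight down.
- lever (a joint): Angle of the breaker lever, rad: 0 = up (on), leaning 0.14 rad past vertical towards the box's +x, where it stays by its own weight; 0.14 = vertical; 1.60 = dropped (tripped), nearly level and pointing to the box's -x, out over the box's edge. Left between, it falls to the nearer side of vertical.
- lever_hinge (a point): The lever's hinge axis (along the box's y), 10 mm above the box top and 45 mm from the box centre towards its -x. Fixed axes, as the box's.
- lever_grip (a point): Grip point on the lever, 95 mm from the hinge, in the yellow grip: 14 mm square, reaching from 65 to 115 mm from the hinge. The point swings with the lever; turning is easy (0.1 kg lever).
- flux_bottle: Bystander: white bottle with blue cap, 56 mm diameter, 130 mm tall, standing near the far left; origin at the centre of its underside.
- screw_cup: Bystander: open yellow cup, 72 mm diameter, 70 mm tall, standing near the far right; origin at the centre of its underside.
Mind the look-alikes: they are no part of the job. What is shaped like the speaker1 but purple is not meant. Leave any green look-alike of the speaker2 alone.

How it is judged (in metres and radians):
On the way, in this order (a step that is already met when the one before it is completed fails the run):
1. all red speakers stand in the blue bin and all white speakers are seated on the dock (((horizontal distance between speaker1 and station0 below 0.004 m and z of speaker1 in the frame of station0 between -0.004 and 0.004 m and angle between speaker1's own z axis and vertical below 0.06 rad and angle between the x axis of speaker1 and the x axis of station0, either way round below 0.12 rad) or (horizontal distance between speaker1 and station1 below 0.004 m and z of speaker1 in the frame of station1 between -0.004 and 0.004 m and angle between speaker1's own z axis and vertical below 0.06 rad and angle between the x axis of speaker1 and the x axis of station1, either way round below 0.12 rad) or (horizontal distance between speaker1 and station2 below 0.004 m and z of speaker1 in the frame of station2 between -0.004 and 0.004 m and angle between speaker1's own z axis and vertical below 0.06 rad and angle between the x axis of speaker1 and the x axis of station2, either way round below 0.12 rad)) and ((horizontal distance between speaker2 and station0 below 0.004 m and z of speaker2 in the frame of station0 between -0.004 and 0.004 m and angle between speaker2's own z axis and vertical below 0.06 rad and angle between the x axis of speaker2 and the x axis of station0, either way round below 0.12 rad) or (horizontal distance between speaker2 and station1 below 0.004 m and z of speaker2 in the frame of station1 between -0.004 and 0.004 m and angle between speaker2's own z axis and vertical below 0.06 rad and angle between the x axis of speaker2 and the x axis of station1, either way round below 0.12 rad) or (horizontal distance between speaker2 and station2 below 0.004 m and z of speaker2 in the frame of station2 between -0.004 and 0.004 m and angle between speaker2's own z axis and vertical below 0.06 rad and angle between the x axis of speaker2 and the x axis of station2, either way round below 0.12 rad)) and ((horizontal distance between speaker3 and station0 below 0.004 m and z of speaker3 in the frame of station0 between -0.004 and 0.004 m and angle between speaker3's own z axis and vertical below 0.06 rad and angle between the x axis of speaker3 and the x axis of station0, either way round below 0.12 rad) or (horizontal distance between speaker3 and station1 below 0.004 m and z of speaker3 in the frame of station1 between -0.004 and 0.004 m and angle between speaker3's own z axis and vertical below 0.06 rad and angle between the x axis of speaker3 and the x axis of station1, either way round below 0.12 rad) or (horizontal distance between speaker3 and station2 below 0.004 m and z of speaker3 in the frame of station2 between -0.004 and 0.004 m and angle between speaker3's own z axis and vertical below 0.06 rad and angle between the x axis of speaker3 and the x axis of station2, either way round below 0.12 rad)) and x of reject0 in the frame of bin between -0.1 and 0.1 m and y of reject0 in the frame of bin between -0.07 and 0.07 m and z of each of reject0, reject1, reject2 in the frame of bin below 0.012 m and angle between each of reject0, reject1, reject2's own z axis and vertical below 0.12 rad and x of reject1 in the frame of bin between -0.1 and 0.1 m and y of reject1 in the frame of bin between -0.07 and 0.07 m and x of reject2 in the frame of bin between -0.1 and 0.1 m and y of reject2 in the frame of bin between -0.07 and 0.07 m), for 0.3 s.
2. the test button is pressed down (3 mm or more) (value of joint button above 0.003 m).
3. the lever has dropped (value of joint lever above 1.4 rad), for 0.2 s.
4. the lever is back up (value of joint lever below 0.06 rad), for 0.2 s.
At the end, for the whole second after the job is handed in: Each white speaker within 4 mm of a station's centre and of its face, upright within 0.06 rad, along its x within 0.12 rad. Each red one inside the bin, at most 12 mm above its underside, upright within 0.12 rad. All at rest (under 0.02 m/s); lever under 0.06 rad; button under 3 mm (all of step 1 and linear speed of each of speaker1, speaker2, speaker3, reject0, reject1, reject2 below 0.02 m/s and value of joint lever below 0.06 rad and value of joint button below 0.003 m); the robot touches nothing.
It fails at once if the bottle is moved more than 30 mm (distance of flux_bottle from where it was at the start of the episode above 0.03 m).
It fails at once if the cup is moved more than 30 mm (distance of screw_cup from where it was at the start of the episode above 0.03 m).
Of speaker1, speaker2, speaker3 only 2 to 3 are there at a start; the rules pass over those that are not, and their reading is None.
Of reject0, reject1, reject2 only 2 to 2 are there at a start; the rules pass over those that are not, and their reading is None.
At some moment in a run one of speaker1, speaker2, speaker3 may be knocked a few centimetres aside while the robot is not near it.
It also fails if it takes over 208 s, if anything falls off the work surface, if the arm or the gripper's body presses on something with over 40 N, if the wrist force passes 120 N, or if a joint passes its speed limit or range.

ROBOT

A 6-joint arm with a two-finger parallel gripper is mounted at the origin on the work surface. World frame = base frame: x ahead of the robot, y to its left, z up, the work surface at z = 0. Lengths are in mm, angles in rad, forces in N, time in s.
With the tool pointing down it reaches from about 350 to 775 mm from the base axis. Payload 7.3 kg.
Tool frame: the origin (TCP) lies at the very end of the fingers, on their centre line; the grasp point (between the pads) lies 19 mm behind it; z points along the fingers, y is the line along which they close (so a half turn about z gives the same grasp; the last joint's range is limited). The gripper opens to 92 mm and grips with 3 to 60 N. Pads are 19 mm wide; open, the fingers measure 130 mm over their backs; the gripper's body (75 mm by 190 mm) begins 47 mm behind the grasp point.
Start: joints at [1.041, 0.342, 1.524, -0, 1.275, -0.146], TCP at [196.572, 486.831, 226.741] pointing down, gripper open.
Joint ranges: [-2.53, 2.53], [-0.77, 2.02], [0.04, 2.7], [-1, 4.14], [0.28, 2.66], [-3.11, 3.11]. Speed limits (rad/s): [2.57, 2.57, 3.14, 3.14, 3.14, 3.14].

INTERFACE

Orientations are given as [roll, pitch, yaw] about the fixed x, y, z axes, in that order (R = Rz(yaw) Ry(pitch) Rx(roll)).
In Python, from plant import get_obs, capture, close_job gives the robot as it stands. The module is installed in compiled form; this text tells all that it offers.
- The arm moves only by the shell command python3 -m handwheel 'ROWS'. ROWS is JSON, a list of rows, each a list of 3 entries, a list of its own where there are three numbers: the turn, a rotation vector about the tool's x, y, z in degrees, then the shift along the tool's x, y, z in m, then the opening, from 0 (shut) to 1 (fully open). A call has 1 to 12 rows; each row is the pose to reach, as a shift and turn from the pose commanded when the call began, along the tool's axes at that moment; what a row does not reach only later rows make up. A row lasts 1/10 s, in which the tool goes at most 50 mm and 8.59 degrees, less where a joint would pass 70% of its speed; a pose out of reach is approached as far as the arm can. A call with a gripper value outside its range is refused whole. The fingers move at their own pace and stop on an object; the grip force is fixed at half the most. Time passes only in rows, so rows that repeat a pose let the fingers close. It gives the time, the measured TCP pose, the force, the opening and the grip force at its end, in the units of the state.
- get_obs(): the state, without advancing time (a new reading comes with each control period).
- capture(name): name is "scene" or "top" or "wrist"; returns a dict with "image" (420x560x3 uint8, red, green, blue), "depth" (420x560 float32, mm along the optical axis (not along the pixel's ray), 0 where there is no reading), "fx", "fy", "cx", "cy" (pixels), "camera_from_world" (4x4, takes a point from world to camera coordinates). Camera axes: x right, y down, z forward; pixel columns grow to the right and rows downward; lengths in mm; the calibration is good to about 2 mm. A picture is of the moment at which its call begins.
- close_job(): hands the job in; it is judged then, once.
The state is a dict: "time": time; "joint_positions": joint angles; "dq": joint speeds; "tau": joint torques, N m; "tool_pos": TCP position; "tcp_rot": TCP orientation; "contact_force": force on the tool from outside, world axes, zero at the start; "moment": the same for the moment, N m; "grip_width": finger opening in mm; "finger_force": force on a finger pad.
Only numpy, scipy, OpenCV 4.12 (cv2) and the standard library are available. Lean on these libraries where they do the work, as an engineer would, in place of code of your own. Each camera call takes 0.05 s, during which the arm holds its last target. There are 200 camera calls.

## Working session

There is one attempt and no reset: what is moved stays moved. The work goes in short steps, Python scripts to look and compute and a shell command to move; the robot and the scene stay as the last step left them, time stands still between calls to the robot, and variables do not carry over. Pictures are saved under pics/ and viewed, at most 14 in all, crops included, and the job is handed in when it is done.

```bash
mkdir -p pics; python3 - <<'E'
from plant import get_obs, capture
import cv2,numpy as np
o=get_obs();print(o)
for n in ["scene","top"]:
    c=capture(n);cv2.imwrite(f"pics/{n}0.png",c["image"][:,:,::-1]);np.savez(f"{n}0.npz",**c)
    print(n,c["fx"],c["fy"],c["cx"],c["cy"],c["camera_from_world"].round(3).tolist())
E
```

```text
{'time': 0.0, 'joint_positions': array([ 1.04101270e+00,  3.42686782e-01,  1.52503336e+00,  2.90102177e-06,
        1.27541341e+00, -1.45991721e-01]), 'dq': array([-0.00113941,  0.00011898,  0.0011776 , -0.00020615,  0.00051572,
       -0.00064694]), 'tau': array([ 1.61944776e-03, -4.31245422e+01, -2.44222802e+01,  7.18597183e-02,
        5.59482677e-02, -2.06335158e-04]), 'tool_pos': array([196.34063139, 486.4511215 , 226.05792361]), 'tcp_rot': array([-3.14006855e+00, -2.26904743e-04,  2.75779973e+00]), 'contact_force': array([-0.44702155, -0.26641094, -0.0186749 ]), 'moment': array([-0.0062157 , -0.00412831, -0.01618677]), 'finger_force': 0.0, 'grip_width': 91.96489467706246}
scene 534.4929538579055 534.4929538579055 276.29743319357186 211.9259202250072 [[0.745, 0.667, 0.007, -374.6], [0.403, -0.442, -0.801, -113.684], [-0.531, 0.6, -0.598, 2018.772], [0.0, 0.0, 0.0, 1.0]]
top 443.76091630232185 443.76091630232185 286.8576985909822 212.04091546431718 [[0.072, -0.997, 0.003, -38.723], [-0.971, -0.071, -0.226, 552.635], [0.226, 0.013, -0.974, 1388.492], [0.0, 0.0, 0.0, 1.0]]
```

View pics/scene0.png

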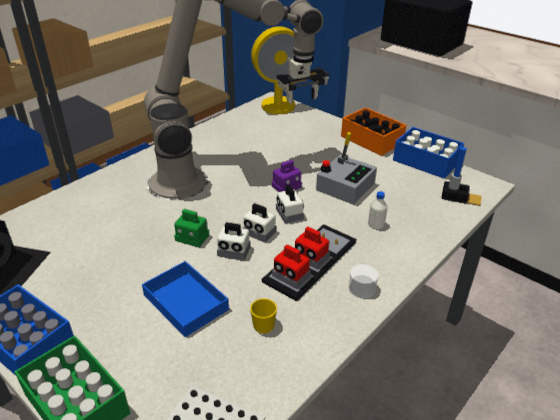

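View pics/top0.png

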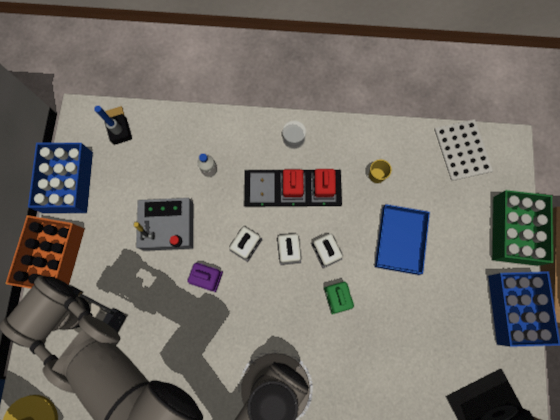

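The scene shows 3 white speakers at top pixels (245,242), (289,248) and (327,249), and 2 reds seated at (292,184) and (324,184). The empty station is at (262,186), the bin at (402,239) and the breaker at (165,223). The look-alikes are purple (205,276) and green (338,296), both to be left alone. Other blue boxes at (62,177) and (523,309) are crates, so the open bin is the one at (402,239).

```bash
cat > h.py <<'E'
import numpy as np,cv2
from plant import get_obs,capture
def xyz(c):
    d=c["depth"];v,u=np.indices(d.shape)
    p=np.stack([(u-c["cx"])/c["fx"]*d,(v-c["cy"])/c["fy"]*d,d],-1)
    T=c["camera_from_world"];w=(p-T[:3,3])@T[:3,:3]
    w[d==0]=np.nan;return w
def rect(P):
    r=cv2.minAreaRect(P[:,:2].astype(np.float32));(a,b),(w,h),t=r
    if w<h:w,h,t=h,w,t+90
    return [round(float(x),1) for x in (a,b,w,h,(t+90)%180-90)]
def comps(c,m,minpx=15):
    w=xyz(c);n,l,s,ce=cv2.connectedComponentsWithStats(m.astype(np.uint8))
    for i in range(1,n):
        if s[i,4]>=minpx:
            P=w[l==i];P=P[~np.isnan(P[:,0])]
            if len(P)>5: yield ce[i].round(),s[i,4],P
E
python3 - <<'E'
from h import *
for n in ["top","scene"]:
    c=dict(np.load(n+"0.npz"));w=xyz(c);z=w[...,2];hsv=cv2.cvtColor(c["image"],cv2.COLOR_RGB2HSV);H,S,V=[hsv[...,i] for i in range(3)]
    R=(w[...,0]>250)&(w[...,0]<800)&(abs(w[...,1])<480)
    print(n)
    for nm,m in dict(handle=R&(z>98)&(z<140),shell=R&(z>60)&(z<74+25)&(V>130)&(S<60),bin=R&(H>100)&(H<125)&(S>120),brass=R&(H>10)&(H<28)&(S>60)&(z>15),dock=R&(z>10)&(z<24)&(V<110),box=R&(z>70)&(z<80),red=R&((H<6)|(H>174))&(S>150)&(V>60),floor=R&(abs(z)<3)).items():
        if nm=="floor": print("floor z",np.nanmean(z[m]),np.nanstd(z[m]));continue
        for ce,a,P in comps(c,m): print(nm,ce,a,rect(P),"z",np.percentile(P[:,2],[5,50,95]).round(1),"med",np.median(P[:,:2],0).round(1))
E
```

```text
top
handle [203. 159.] 87 [698.3, 282.7, 27.9, 27.4, 0.9] z [ 99.9 125.9 131.6] med [695.3 282.3]
handle [292. 179.] 90 [651.6, -9.3, 50.1, 16.0, 4.2] z [102.4 122.6 129.3] med [646.7  -8.4]
handle [325. 179.] 87 [660.2, -113.4, 49.0, 15.9, 6.9] z [106.8 123.2 127.9] med [ 655.7 -112.9]
handle [144. 233.] 30 [442.3, 439.9, 14.0, 10.0, 2.5] z [ 98.6 118.4 135.3] med [440.2 436.6]
handle [243. 240.] 84 [443.8, 131.7, 49.8, 16.7, -27.0] z [102.1 107.5 112. ] med [443.6 131.3]
handle [174. 240.] 66 [427.8, 348.2, 25.8, 24.8, -41.0] z [100.9 107.  110.3] med [428.  347.1]
handle [289. 246.] 81 [435.8, -12.1, 48.7, 15.6, 4.4] z [102.8 109.  112.6] med [436.1 -12.2]
handle [328. 248.] 85 [440.6, -136.7, 48.1, 17.2, 29.8] z [101.6 107.6 113.3] med [ 439.2 -136.4]
handle [200. 275.] 87 [325.6, 252.0, 49.5, 15.3, 76.2] z [102.7 108.  112.9] med [325.2 250.8]
handle [341. 297.] 90 [292.3, -181.4, 48.9, 16.7, 19.5] z [102.8 108.6 113.8] med [ 291.5 -181.6]
shell [205. 165.] 103 [691.6, 286.1, 52.0, 34.2, -89.8] z [78.1 89.  97.4] med [687.3 279.9]
shell [244. 242.] 425 [445.0, 131.9, 86.0, 67.7,
[... 5415 characters left out ...]
1.1]
box [191. 222.] 245 [295.0, -180.4, 85.5, 74.7, 12.8] z [70.8 74.5 78.3] med [ 304.7 -189.7]
box [233. 235.] 264 [444.9, -137.3, 84.0, 69.7, 31.1] z [70.7 74.4 77.9] med [ 452.5 -144.4]
box [312. 249.] 94 [671.7, -27.0, 103.3, 55.2, 42.2] z [70.8 75.2 78.9] med [680.2 -39.5]
box [290. 267.] 93 [678.4, -132.7, 101.8, 49.6, 39.3] z [70.7 75.4 79.7] med [ 686.8 -145.7]
box [267. 316.] 20 [750.1, -313.8, 40.0, 10.7, 59.6] z [70.2 71.4 74.3] med [ 753.  -314.1]
red [326. 163.] 42 [431.1, 348.6, 28.5, 21.9, -51.9] z [ 88.5 107.7 112.4] med [432.8 346.4]
red [302. 253.] 1336 [661.6, -64.7, 175.1, 89.2, -85.5] z [ 52.6  89.5 124.8] med [674.4 -90.6]
floor z 0.3230882407446189 1.5757864960035577
```

```bash
cat >> h.py <<'E'
def plan(*tg):
    o=get_obs();p=o["tool_pos"];r=o["tcp_rot"];yaw=np.degrees(r[2])
    print("at",p.round(1),"yaw %.1f"%yaw,"rp",np.degrees(r[:2]).round(2),"q",o["joint_positions"].round(2),"w %.1f"%o["grip_width"],"t",round(o["time"],2))
    for x,y,z,w in tg:
        d=np.array([x,y,z])-p;c,s=np.cos(np.radians(yaw)),np.sin(np.radians(yaw))
        print("->",(x,y,z,w),"turn %.1f"%(yaw-w),"shift m",((c*d[0]+s*d[1])/1e3).round(4),((s*d[0]-c*d[1])/1e3).round(4),(-d[2]/1e3).round(4))
        p=np.array([x,y,z]);yaw=w
E
python3 - <<'E'
from h import *
plan((661.5,-113.7,240,4),(661.5,-113.7,97,4))
E
```

```text
at [196.4 486.5 226.1] yaw 158.0 rp [-1.7992e+02 -1.0000e-02] q [ 1.04  0.34  1.52 -0.    1.28 -0.15] w 91.7 t 0.1
-> (661.5, -113.7, 240, 4) turn 154.0 shift m -0.656 -0.3824 -0.0139
-> (661.5, -113.7, 97, 4) turn 0.0 shift m 0.0 0.0 0.143
```

```bash
python3 -m handwheel '[[[0,0,77],[-0.328,-0.191,-0.007],0.6],[[0,0,77],[-0.328,-0.191,-0.007],0.6],[[0,0,77],[-0.328,-0.191,-0.007],0.6],[[0,0,77],[-0.328,-0.191,-0.007],0.6],[[0,0,77],[-0.328,-0.191,-0.007],0.6],[[0,0,77],[-0.328,-0.191,-0.007],0.6],[[0,0,77],[-0.328,-0.191,-0.007],0.6],[[0,0,77],[-0.328,-0.191,-0.007],0.6],[[0,0,77],[-0.328,-0.191,-0.007],0.6],[[0,0,77],[-0.328,-0.191,-0.007],0.6]]'
python3 - <<'E'
from h import *
plan((661.5,-113.7,240,4))
E
```

```text
time: 1.1
tool_pos: [429.4, 186.0, 233.3]
tcp_rot: [-3.141, 0.0, 1.41]
contact_force: [0.1, 0.5, -0.2]
grip_width: 55.5
finger_force: 0.0
at [429.4 186.  233.3] yaw 80.8 rp [-1.7995e+02  1.0000e-02] q [0.24 0.23 1.66 0.   1.25 0.4 ] w 55.5 t 1.1
-> (661.5, -113.7, 240, 4) turn 76.8 shift m -0.2588 0.2769 -0.0067
```

```bash
python3 -m handwheel '[[[0,0,76.8],[-0.259,0.277,-0.007],0.6],[[0,0,76.8],[-0.259,0.277,-0.007],0.6],[[0,0,76.8],[-0.259,0.277,-0.007],0.6],[[0,0,76.8],[-0.259,0.277,-0.007],0.6],[[0,0,76.8],[-0.259,0.277,-0.007],0.6],[[0,0,76.8],[-0.259,0.277,-0.007],0.6],[[0,0,76.8],[-0.259,0.277,-0.007],0.6],[[0,0,76.8],[-0.259,0.277,-0.007],0.6],[[0,0,76.8],[-0.259,0.277,-0.007],0.6],[[0,0,76.8],[-0.259,0.277,-0.007],0.6],[[0,0,76.8],[-0.259,0.277,-0.007],0.6]]'
cat >> h.py <<'E'
def wrist(name=None):
    c=capture("wrist");w=xyz(c);z=w[...,2]
    if name:cv2.imwrite(f"pics/{name}.png",c["image"][:,:,::-1]);np.savez(name+".npz",**c)
    return c,w,z
def bars(c,z,lo,hi,minpx=150):
    for ce,a,P in comps(c,(z>lo)&(z<hi),minpx): print("bar",ce,a,rect(P),"z",np.percentile(P[:,2],[5,50,95]).round(1))
E
python3 - <<'E'
from h import *
c,w,z=wrist("w1");print(c["camera_from_world"].round(2).tolist())
bars(c,z,116,135)
plan((661.5,-113.7,97,4))
E
```

```text
time: 2.2
tool_pos: [662.1, -111.0, 240.4]
tcp_rot: [-3.141, 0.001, 0.081]
contact_force: [-0.1, -1.1, 0.0]
grip_width: 55.2
finger_force: 0.0
[[0.08, -1.0, -0.0, -164.26], [-0.95, -0.08, 0.3, 578.94], [-0.3, -0.02, -0.95, 598.33], [0.0, 0.0, 0.0, 1.0]]
bar [169. 203.] 1166 [653.4, -9.6, 49.6, 16.1, 4.6] z [118.4 126.1 127.6]
bar [290. 203.] 1014 [662.5, -114.4, 48.9, 15.3, 4.5] z [123.4 126.3 127.6]
at [ 662.  -110.9  240.7] yaw 4.6 rp [-1.7998e+02  2.0000e-02] q [-0.28  0.62  1.04  0.    1.49  1.21] w 54.7 t 2.25
-> (661.5, -113.7, 97, 4) turn 0.6 shift m -0.0008 0.0027 0.1437
```

View pics/w1.png

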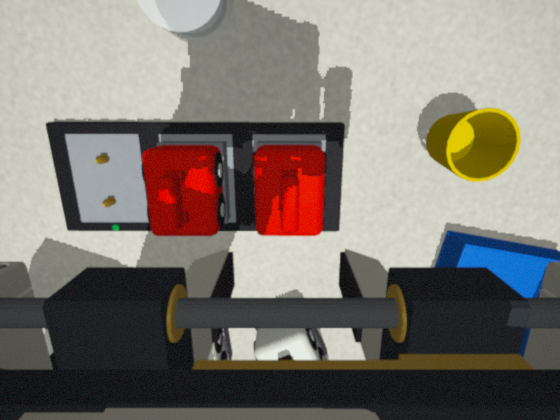

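```bash
python3 -m handwheel '[[[0,0,-0.5],[0.001,0.001,0.05],0.6],[[0,0,-0.5],[0.001,0.001,0.1],0.6],[[0,0,-0.5],[0.001,0.001,0.13],0.6],[[0,0,-0.5],[0.001,0.001,0.142],0.6],[[0,0,-0.5],[0.001,0.001,0.142],0.6],[[0,0,-0.5],[0.001,0.001,0.142],0.6],[[0,0,-0.5],[0.001,0.001,0.142],0],[[0,0,-0.5],[0.001,0.001,0.142],0],[[0,0,-0.5],[0.001,0.001,0.142],0],[[0,0,-0.5],[0.001,0.001,0.142],0],[[0,0,-0.5],[0.001,0.001,0.142],0]]'
python3 - <<'E'
from h import *
plan()
E
python3 -m handwheel '[[[0,0,0],[0,0,0],0],[[0,0,0],[0,0,-0.01],0],[[0,0,0],[0,0,-0.02],0],[[0,0,0],[0,0,-0.03],0],[[0,0,0],[0,0,-0.06],0],[[0,0,0],[0,0,-0.1],0],[[0,0,0],[0,0,-0.14],0],[[0,0,0],[0,0,-0.14],0]]'
python3 - <<'E'
from h import *
c,w,z=wrist("w2")
plan((551,-390,240,84),(551,-390,88,84))
E
```

```text
time: 3.35
tool_pos: [663.4, -113.2, 98.9]
tcp_rot: [3.142, -0.0, 0.082]
contact_force: [0.5, -0.2, -0.1]
grip_width: 19.7
finger_force: 0.0
at [ 663.4 -113.2   98.9] yaw 4.7 rp [ 1.8e+02 -2.0e-02] q [-0.28  0.72  1.24  0.    1.18  1.21] w 19.7 t 3.35
time: 4.15
tool_pos: [666.0, -113.8, 247.1]
tcp_rot: [3.137, -0.013, 0.082]
contact_force: [0.6, 0.0, -3.0]
grip_width: 15.7
finger_force: 30.0
at [ 664.8 -113.4  243.2] yaw 4.7 rp [179.84  -0.43] q [-0.28  0.62  1.03  0.    1.49  1.21] w 15.6 t 4.2
-> (551, -390, 240, 84) turn -79.3 shift m -0.1361 0.2663 0.0032
-> (551, -390, 88, 84) turn 0.0 shift m 0.0 0.0 0.152
```

View pics/w2.png

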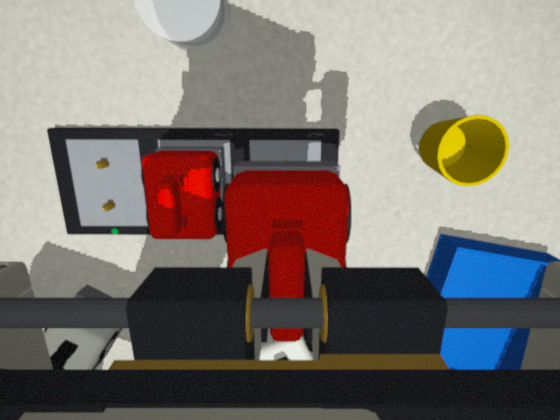

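```bash
python3 -m handwheel '[[[0,0,-79.3],[-0.136,0.266,0],0],[[0,0,-79.3],[-0.136,0.266,0],0],[[0,0,-79.3],[-0.136,0.266,0],0],[[0,0,-79.3],[-0.136,0.266,0],0],[[0,0,-79.3],[-0.136,0.266,0],0],[[0,0,-79.3],[-0.136,0.266,0],0],[[0,0,-79.3],[-0.136,0.266,0],0],[[0,0,-79.3],[-0.136,0.266,0],0],[[0,0,-79.3],[-0.136,0.266,0],0],[[0,0,-79.3],[-0.136,0.266,0],0],[[0,0,-79.3],[-0.136,0.266,0],0]]'
python3 - <<'E'
from h import *
c,w,z=wrist("w3");hsv=cv2.cvtColor(c["image"],cv2.COLOR_RGB2HSV);H,S,V=[hsv[...,i] for i in range(3)]
for ce,a,P in comps(c,(H>100)&(H<125)&(S>120)&(z>38)&(z<52),150):print(ce,a,rect(P))
plan((551,-390,88,84))
E
```

```text
time: 5.3
tool_pos: [549.0, -388.9, 236.8]
tcp_rot: [-3.139, -0.002, 1.466]
contact_force: [0.2, 0.5, -4.2]
grip_width: 16.0
finger_force: 30.0
[204. 164.] 2133 [497.7, -383.7, 209.3, 148.6, -6.0]
at [ 549.2 -389.   237.1] yaw 83.9 rp [-1.7986e+02 -1.1000e-01] q [-0.73  0.62  1.03  0.    1.49 -0.62] w 15.7 t 5.35
-> (551, -390, 88, 84) turn -0.1 shift m -0.0008 0.0019 0.1491
```

View pics/w3.png

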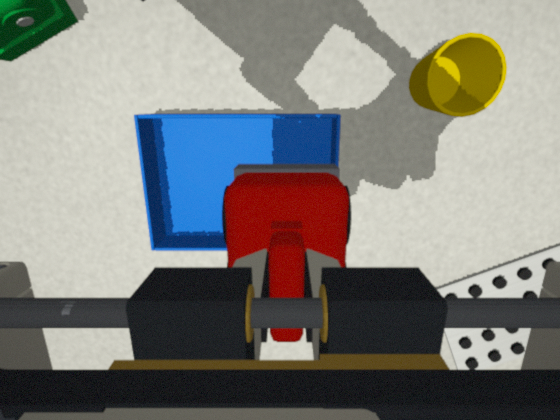

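The speaker is held over the bin's right half, whose rim runs from pixels (137,115) to (340,250), with the slot below it clear.

```bash
python3 -m handwheel '[[[0,0,0],[0,0,0.05],0],[[0,0,0],[0,0,0.1],0],[[0,0,0],[0,0,0.13],0],[[0,0,0],[0,0,0.143],0],[[0,0,0],[0,0,0.147],0],[[0,0,0],[0,0,0.149],0],[[0,0,0],[0,0,0.149],0],[[0,0,0],[0,0,0.149],0],[[0,0,0],[0,0,0.149],0.5],[[0,0,0],[0,0,0.149],0.5],[[0,0,0],[0,0,0.149],0.5],[[0,0,0],[0,0,0.149],0.5]]'
python3 -m handwheel '[[[0,0,0],[0,0,-0.04],0.6],[[0,0,0],[0,0,-0.08],0.6],[[0,0,0],[0,0,-0.12],0.6],[[0,0,0],[0,0,-0.15],0.6],[[0,0,0],[0,0,-0.15],0.6]]'
python3 - <<'E'
from h import *
c,w,z=wrist();bars(c,z,104,125)
plan((653.4,-9.6,240,4.6),(653.4,-9.6,98,4.6))
E
```

```text
time: 6.55
tool_pos: [549.9, -389.5, 90.2]
tcp_rot: [3.141, 0.0, 1.466]
contact_force: [-0.5, 0.1, -0.2]
grip_width: 43.0
finger_force: 0.0
time: 7.05
tool_pos: [551.2, -390.7, 245.8]
tcp_rot: [3.133, 0.006, 1.466]
contact_force: [-0.0, -0.2, -0.2]
grip_width: 55.2
finger_force: 0.0
bar [284. 200.] 925 [549.9, -392.5, 48.9, 15.8, 83.6] z [110.7 114.1 115.5]
at [ 550.5 -390.   242.6] yaw 84.0 rp [179.74   0.18] q [-0.73  0.62  1.03  0.    1.49 -0.63] w 55.1 t 7.1
-> (653.4, -9.6, 240, 4.6) turn 79.4 shift m 0.3891 0.0627 0.0026
-> (653.4, -9.6, 98, 4.6) turn 0.0 shift m 0.0 0.0 0.142
```

```bash
python3 -m handwheel '[[[0,0,79.4],[0.389,0.063,0],0.6],[[0,0,79.4],[0.389,0.063,0],0.6],[[0,0,79.4],[0.389,0.063,0],0.6],[[0,0,79.4],[0.389,0.063,0],0.6],[[0,0,79.4],[0.389,0.063,0],0.6],[[0,0,79.4],[0.389,0.063,0],0.6],[[0,0,79.4],[0.389,0.063,0],0.6],[[0,0,79.4],[0.389,0.063,0],0.6],[[0,0,79.4],[0.389,0.063,0],0.6],[[0,0,79.4],[0.389,0.063,0],0.6],[[0,0,79.4],[0.389,0.063,0],0.6],[[0,0,79.4],[0.389,0.063,0],0.6]]'
python3 - <<'E'
from h import *
c,w,z=wrist("w4");bars(c,z,116,135)
hsv=cv2.cvtColor(c["image"],cv2.COLOR_RGB2HSV);H,S,V=[hsv[...,i] for i in range(3)]
for ce,a,P in comps(c,(H>10)&(H<28)&(S>90)&(z>18)&(z<45),15):print("peg",ce,a,rect(P),P.mean(0).round(1),P[P[:,2]>33].mean(0).round(1))
for ce,a,P in comps(c,(z>11)&(z<20)&(V<110),1000):print("dock",ce,a,rect(P))
plan((653.4,-9.6,98,4.6))
E
```

```text
time: 8.3
tool_pos: [652.5, -9.2, 238.4]
tcp_rot: [-3.141, 0.002, 0.082]
contact_force: [-0.5, 0.4, -0.6]
grip_width: 55.1
finger_force: 0.0
bar [286. 202.] 1059 [653.4, -9.2, 49.6, 15.7, 4.7] z [122.9 126.2 127.6]
peg [536. 137.] 795 [720.0, -277.3, 60.5, 24.6, 5.3] [ 722.6 -271.8   32.1] [ 722.3 -270.9   39.2]
peg [192. 157.] 75 [670.7, 98.4, 12.7, 8.6, -89.6] [670.9  95.6  30.8] [670.5  96.1  35.1]
peg [380. 158.] 72 [686.7, -110.5, 8.5, 6.7, 13.8] [ 687.  -110.    30.5] [ 686.9 -111.8   35.3]
peg [196. 200.] 72 [621.1, 92.5, 8.0, 7.7, 46.9] [621.9  91.8  30.4] [621.1  92.5  34.9]
peg [376. 201.] 66 [637.8, -114.4, 7.3, 6.3, -36.0] [ 638.2 -113.9   30.1] [ 637.4 -115.4   35.5]
dock [265. 169.] 16211 [653.7, -9.1, 332.5, 129.4, -85.6]
at [652.6  -9.4 238.8] yaw 4.7 rp [-1.7998e+02  8.0000e-02] q [-0.13  0.58  1.11  0.    1.46  1.36] w 55.0 t 8.35
-> (653.4, -9.6, 98, 4.6) turn 0.1 shift m 0.0008 0.0002 0.1408
```

```bash
python3 -m handwheel '[[[0,0,0],[0.001,0,0.05],0.6],[[0,0,0],[0.001,0,0.1],0.6],[[0,0,0],[0.001,0,0.13],0.6],[[0,0,0],[0.001,0,0.141],0.6],[[0,0,0],[0.001,0,0.141],0.6],[[0,0,0],[0.001,0,0.141],0.6],[[0,0,0],[0.001,0,0.141],0],[[0,0,0],[0.001,0,0.141],0],[[0,0,0],[0.001,0,0.141],0],[[0,0,0],[0.001,0,0.141],0],[[0,0,0],[0.001,0,0.141],0],[[0,0,0],[0.001,0,0.141],0]]'
python3 -m handwheel '[[[0,0,0],[0,0,-0.01],0],[[0,0,0],[0,0,-0.02],0],[[0,0,0],[0,0,-0.03],0],[[0,0,0],[0,0,-0.06],0],[[0,0,0],[0,0,-0.1],0],[[0,0,0],[0,0,-0.14],0],[[0,0,0],[0,0,-0.14],0]]'
python3 - <<'E'
from h import *
plan((449,-379.5,240,84),(449,-379.5,89,84))
E
```

```text
time: 9.55
tool_pos: [653.9, -8.9, 98.8]
tcp_rot: [-3.141, -0.0, 0.08]
contact_force: [-0.6, 1.7, 2.5]
grip_width: 15.9
finger_force: 30.0
time: 10.25
tool_pos: [656.6, -9.3, 246.9]
tcp_rot: [3.139, -0.013, 0.081]
contact_force: [0.9, -1.1, -3.0]
grip_width: 15.7
finger_force: 30.0
at [656.6  -9.3 246.9] yaw 4.6 rp [179.84  -0.75] q [-0.13  0.57  1.09  0.    1.46  1.36] w 15.7 t 10.25
-> (449, -379.5, 240, 84) turn -79.4 shift m -0.2367 0.3523 0.0069
-> (449, -379.5, 89, 84) turn 0.0 shift m 0.0 0.0 0.151
```

```bash
python3 -m handwheel '[[[0,0,-79.4],[-0.234,0.353,0],0],[[0,0,-79.4],[-0.234,0.353,0],0],[[0,0,-79.4],[-0.234,0.353,0],0],[[0,0,-79.4],[-0.234,0.353,0],0],[[0,0,-79.4],[-0.234,0.353,0],0],[[0,0,-79.4],[-0.234,0.353,0],0],[[0,0,-79.4],[-0.234,0.353,0],0],[[0,0,-79.4],[-0.234,0.353,0],0],[[0,0,-79.4],[-0.234,0.353,0],0],[[0,0,-79.4],[-0.234,0.353,0],0],[[0,0,-79.4],[-0.234,0.353,0],0],[[0,0,-79.4],[-0.234,0.353,0],0]]'
python3 - <<'E'
from h import *
plan((449,-379.5,89,84))
E
```

```text
time: 11.45
tool_pos: [449.0, -379.0, 238.3]
tcp_rot: [-3.141, -0.001, 1.463]
contact_force: [0.8, 0.5, -3.3]
grip_width: 15.7
finger_force: 30.0
at [ 449.  -379.   238.3] yaw 83.9 rp [-1.7997e+02 -6.0000e-02] q [-0.83  0.45  1.32  0.    1.37 -0.72] w 15.7 t 11.45
-> (449, -379.5, 89, 84) turn -0.1 shift m -0.0005 0.0 0.1493
```

```bash
python3 -m handwheel '[[[0,0,0],[0,0,0.05],0],[[0,0,0],[0,0,0.1],0],[[0,0,0],[0,0,0.13],0],[[0,0,0],[0,0,0.143],0],[[0,0,0],[0,0,0.147],0],[[0,0,0],[0,0,0.15],0],[[0,0,0],[0,0,0.15],0],[[0,0,0],[0,0,0.15],0],[[0,0,0],[0,0,0.15],0.5],[[0,0,0],[0,0,0.15],0.5],[[0,0,0],[0,0,0.15],0.5],[[0,0,0],[0,0,0.15],0.5]]'
python3 -m handwheel '[[[0,0,0],[0,0,-0.04],0.6],[[0,0,0],[0,0,-0.08],0.6],[[0,0,0],[0,0,-0.12],0.6],[[0,0,0],[0,0,-0.15],0.6],[[0,0,0],[0,0,-0.15],0.6]]'
python3 - <<'E'
from h import *
c,w,z=wrist("w5");bars(c,z,104,125)
c=capture("top");np.savez("top1.npz",**c)
print("top");bars(c,xyz(c)[...,2],98,140,40)
plan((440.5,-136.7,240,29.5))
E
```

```text
time: 12.65
tool_pos: [449.2, -379.9, 89.2]
tcp_rot: [3.141, 0.001, 1.466]
contact_force: [-1.0, 1.2, -0.3]
grip_width: 42.7
finger_force: 0.0
time: 13.15
tool_pos: [450.5, -381.2, 243.9]
tcp_rot: [3.134, 0.006, 1.466]
contact_force: [0.9, -0.1, -0.4]
grip_width: 55.4
finger_force: 0.0
bar [284. 199.] 958 [449.1, -382.2, 50.1, 15.7, 83.7] z [110.7 114.1 115.5]
bar [395. 199.] 1039 [549.0, -392.8, 49.8, 16.8, 84.8] z [106.6 113.8 115.3]
top
bar [108. 121.] 52 [805.8, 609.9, 21.1, 12.1, -37.9] z [ 99.4 119.8 138.4]
bar [203. 159.] 87 [698.5, 283.9, 30.1, 28.8, 80.0] z [ 98.8 125.  131.9]
bar [409. 219.] 68 [550.7, -387.1, 38.8, 18.5, 83.6] z [101.7 111.5 117.5]
bar [243. 240.] 84 [443.8, 132.0, 49.3, 17.1, -27.3] z [102.4 107.7 112.6]
bar [174. 240.] 67 [428.2, 347.4, 26.0, 25.3, -4.2] z [102.2 107.3 111.2]
bar [328. 247.] 87 [440.5, -136.3, 48.8, 16.0, 29.7] z [102.7 108.5 112.2]
bar [200. 275.] 86 [325.4, 251.0, 48.1, 15.3, 76.2] z [103.4 107.7 112.4]
bar [516. 415.] 243 [-1.7, -697.9, 119.1, 29.7, -85.6] z [100.3 124.7 139.1]
at [ 449.1 -379.7  239. ] yaw 84.0 rp [1.7995e+02 4.0000e-02] q [-0.83  0.45  1.32  0.    1.37 -0.73] w 55.2 t 13.25
-> (440.5, -136.7, 240, 29.5) turn 54.5 shift m 0.2408 -0.0339 -0.001
```

```bash
python3 -m handwheel '[[[0,0,54.5],[0.241,-0.034,0],0.6],[[0,0,54.5],[0.241,-0.034,0],0.6],[[0,0,54.5],[0.241,-0.034,0],0.6],[[0,0,54.5],[0.241,-0.034,0],0.6],[[0,0,54.5],[0.241,-0.034,0],0.6],[[0,0,54.5],[0.241,-0.034,0],0.6],[[0,0,54.5],[0.241,-0.034,0],0.6],[[0,0,54.5],[0.241,-0.034,0],0.6],[[0,0,54.5],[0.241,-0.034,0],0.6]]'
python3 - <<'E'
from h import *
c,w,z=wrist("w6");bars(c,z,100,118)
plan((440.5,-136.7,84,29.5))
E
```

```text
time: 14.15
tool_pos: [439.9, -136.3, 237.7]
tcp_rot: [-3.14, 0.001, 0.517]
contact_force: [0.1, 0.5, -1.4]
grip_width: 54.7
finger_force: 0.0
bar [ 9. 23.] 681 [452.2, 120.9, 32.5, 13.8, 1.5] z [100.9 108.1 111.3]
bar [159. 132.] 1256 [437.0, -12.7, 49.6, 16.5, 10.1] z [103.1 110.1 111.6]
bar [287. 197.] 951 [442.1, -136.1, 49.2, 15.4, 29.5] z [107.3 110.2 111.6]
bar [254. 343.] 494 [291.0, -182.2, 42.1, 15.9, 19.7] z [108.  110.5 111.7]
at [ 440.  -136.5  237.8] yaw 29.6 rp [-1.7991e+02  6.0000e-02] q [-0.47  0.22  1.67  0.    1.26  0.59] w 55.0 t 14.2
-> (440.5, -136.7, 84, 29.5) turn 0.1 shift m 0.0003 0.0004 0.1538
```

View pics/w6.png

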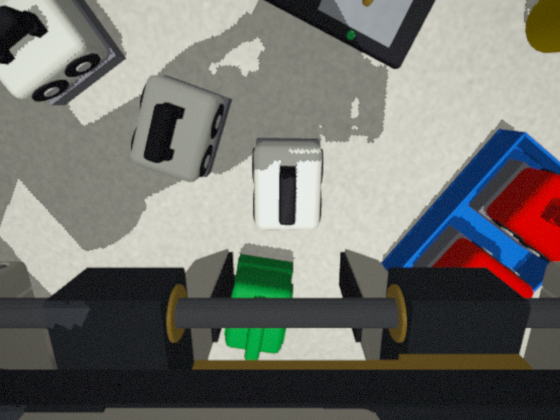

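The white speaker is directly ahead with its handle at (287,197). Green sits behind it at (260,310) and stays clear of the fingers.

```bash
python3 -m handwheel '[[[0,0,0],[0.002,0.001,0.05],0.6],[[0,0,0],[0.002,0.001,0.1],0.6],[[0,0,0],[0.002,0.001,0.14],0.6],[[0,0,0],[0.002,0.001,0.155],0.6],[[0,0,0],[0.002,0.001,0.155],0.6],[[0,0,0],[0.002,0.001,0.155],0.6],[[0,0,0],[0.002,0.001,0.155],0],[[0,0,0],[0.002,0.001,0.155],0],[[0,0,0],[0.002,0.001,0.155],0],[[0,0,0],[0.002,0.001,0.155],0],[[0,0,0],[0.002,0.001,0.155],0],[[0,0,0],[0.002,0.001,0.155],0]]'
python3 - <<'E'
from h import *
plan((442,-136,236,29.5),(662.1,-113.8,236,4.6))
E
python3 -m handwheel '[[[0,0,0],[0,0,-0.03],0],[[0,0,0],[0,0,-0.07],0],[[0,0,0],[0,0,-0.11],0],[[0,0,0],[0,0,-0.15],0],[[0,0,0],[0,0,-0.155],0],[[0,0,0],[0,0,-0.155],0],[[0,0,0],[0,0,-0.155],0]]'
python3 - <<'E'
from h import *
plan((662.1,-113.8,236,4.6))
E
```

```text
time: 15.4
tool_pos: [442.5, -136.1, 83.8]
tcp_rot: [-3.141, -0.0, 0.515]
contact_force: [-0.7, 2.3, 2.5]
grip_width: 15.7
finger_force: 30.0
at [ 442.5 -136.1   83.8] yaw 29.5 rp [-179.98   -0.  ] q [-0.46  0.41  1.88  0.    0.85  0.59] w 15.7 t 15.4
-> (442, -136, 236, 29.5) turn 0.0 shift m -0.0004 -0.0003 -0.1522
-> (662.1, -113.8, 236, 4.6) turn 24.9 shift m 0.2025 0.0891 -0.0
time: 16.1
tool_pos: [441.5, -135.8, 236.7]
tcp_rot: [-3.138, 0.002, 0.515]
contact_force: [0.1, -0.1, -4.3]
grip_width: 15.6
finger_force: 30.0
at [ 441.5 -135.8  236.7] yaw 29.5 rp [-1.7981e+02  1.3000e-01] q [-0.46  0.22  1.67  0.    1.26  0.59] w 15.6 t 16.1
-> (662.1, -113.8, 236, 4.6) turn 24.9 shift m 0.2028 0.0895 0.0007
```

```bash
python3 -m handwheel '[[[0,0,24.9],[0.203,0.089,0],0],[[0,0,24.9],[0.203,0.089,0],0],[[0,0,24.9],[0.203,0.089,0],0],[[0,0,24.9],[0.203,0.089,0],0],[[0,0,24.9],[0.203,0.089,0],0],[[0,0,24.9],[0.203,0.089,0],0],[[0,0,24.9],[0.203,0.089,0.04],0],[[0,0,24.9],[0.203,0.089,0.08],0],[[0,0,24.9],[0.203,0.089,0.106],0],[[0,0,24.9],[0.203,0.089,0.106],0],[[0,0,24.9],[0.203,0.089,0.106],0],[[0,0,24.9],[0.203,0.089,0.106],0]]'
python3 - <<'E'
from h import *
plan((662.3,-113.6,98.8,4.6))
E
```

```text
time: 17.3
tool_pos: [663.9, -114.2, 134.6]
tcp_rot: [3.141, -0.003, 0.08]
contact_force: [0.9, 0.3, -3.3]
grip_width: 15.6
finger_force: 30.0
at [ 663.9 -114.2  134.6] yaw 4.6 rp [ 1.7994e+02 -1.6000e-01] q [-0.28  0.69  1.2   0.    1.25  1.21] w 15.6 t 17.3
-> (662.3, -113.6, 98.8, 4.6) turn 0.0 shift m -0.0015 -0.0007 0.0358
```

```bash
python3 -m handwheel '[[[0,0,0],[0,0,0],0],[[0,0,0],[0,0,0],0],[[0,0,0],[0,0,0],0]]'
python3 - <<'E'
from h import *
plan((662.3,-113.6,98.8,4.6))
c,w,z=wrist()
bars(c,z,120,150);print("shell");
for ce,a,P in comps(c,(z>115)&(z<131),1000):print(ce,a,rect(P),np.median(P,0))
E
```

```text
time: 17.6
tool_pos: [663.4, -113.8, 133.6]
tcp_rot: [3.141, -0.001, 0.081]
contact_force: [-0.9, 0.4, -3.0]
grip_width: 15.7
finger_force: 30.0
at [ 663.4 -113.8  133.6] yaw 4.6 rp [ 1.7997e+02 -8.0000e-02] q [-0.28  0.69  1.2   0.    1.25  1.21] w 15.7 t 17.6
-> (662.3, -113.6, 98.8, 4.6) turn 0.0 shift m -0.0011 -0.0003 0.0348
bar [286. 220.] 8250 [681.2, -113.0, 65.1, 47.5, -85.2] z [121.5 124.1 145.1]
shell
[286. 215.] 8180 [681.0, -113.0, 71.4, 50.6, -84.9] [ 689.35943488 -111.72608603  123.74595216]
```

```bash
python3 -m handwheel '[[[0,0,0],[-0.001,0,0.005],0],[[0,0,0],[-0.001,0,0.01],0],[[0,0,0],[-0.001,0,0.014],0],[[0,0,0],[-0.001,0,0.018],0],[[0,0,0],[-0.001,0,0.022],0],[[0,0,0],[-0.001,0,0.026],0]]'
python3 -m handwheel '[[[0,0,0],[0,0,0.003],0],[[0,0,0],[0,0,0.006],0],[[0,0,0],[0,0,0.008],0],[[0,0,0],[0,0,0.01],0],[[0,0,0],[0,0,0.01],0],[[0,0,0],[0,0,0.01],0]]'
```

```text
time: 18.25
tool_pos: [662.3, -113.9, 106.4]
tcp_rot: [-3.142, -0.0, 0.08]
contact_force: [0.6, -0.6, -4.1]
grip_width: 15.9
finger_force: 30.0
time: 18.85
tool_pos: [662.3, -114.0, 100.1]
tcp_rot: [3.141, -0.002, 0.081]
contact_force: [-7.0, 1.1, 14.4]
grip_width: 15.8
finger_force: 30.0
```

```bash
python3 -m handwheel '[[[0,0,0],[0,0,0],0.5],[[0,0,0],[0,0,0],0.5],[[0,0,0],[0,0,0],0.5],[[0,0,0],[0,0,0],0.5],[[0,0,0],[0,0,-0.04],0.6],[[0,0,0],[0,0,-0.08],0.6],[[0,0,0],[0,0,-0.12],0.6],[[0,0,0],[0,0,-0.14],0.6],[[0,0,0],[0,0,-0.14],0.6],[[0,0,0],[0,0,-0.14],0.6]]'
python3 - <<'E'
from h import *
c,w,z=wrist("w7");bars(c,z,116,140)
c=capture("top");print("top");bars(c,xyz(c)[...,2],98,140,40)
plan((437,-12.7,240,10.1))
E
```

```text
time: 19.85
tool_pos: [661.9, -113.8, 235.9]
tcp_rot: [-3.141, 0.001, 0.08]
contact_force: [-0.1, -0.6, 0.4]
grip_width: 54.9
finger_force: 0.0
bar [287. 205.] 1048 [661.0, -114.9, 48.8, 15.4, 4.4] z [122.9 126.2 127.6]
top
bar [108. 121.] 48 [804.9, 609.0, 20.8, 9.9, -39.0] z [100.7 121.  137.8]
bar [203. 159.] 83 [698.4, 285.9, 27.7, 27.3, -40.6] z [ 99.9 125.4 132.6]
bar [411. 219.] 92 [549.4, -392.7, 48.4, 17.4, 86.4] z [101.4 110.7 116.4]
bar [173. 240.] 65 [428.9, 348.6, 26.3, 26.1, -65.6] z [102.2 107.2 112. ]
bar [407. 251.] 94 [448.5, -382.6, 50.4, 17.1, 86.3] z [102.  111.8 117.6]
bar [197. 275.] 40 [326.8, 261.2, 28.6, 13.3, 75.7] z [103.2 107.8 113.6]
bar [341. 297.] 91 [292.3, -181.4, 49.0, 16.5, 18.9] z [102.5 108.  113. ]
bar [516. 415.] 246 [-1.5, -698.8, 118.1, 29.6, -85.4] z [100.5 124.2 139. ]
at [ 661.4 -113.7  234.5] yaw 4.6 rp [-179.92    0.2 ] q [-0.28  0.62  1.04  0.    1.48  1.21] w 55.3 t 19.95
-> (437, -12.7, 240, 10.1) turn -5.5 shift m -0.2155 -0.1187 -0.0055
```

```bash
python3 -m handwheel '[[[0,0,-5.5],[-0.216,-0.119,-0.004],0.6],[[0,0,-5.5],[-0.216,-0.119,-0.004],0.6],[[0,0,-5.5],[-0.216,-0.119,-0.004],0.6],[[0,0,-5.5],[-0.216,-0.119,-0.004],0.6],[[0,0,-5.5],[-0.216,-0.119,-0.004],0.6],[[0,0,-5.5],[-0.216,-0.119,-0.004],0.6],[[0,0,-5.5],[-0.216,-0.119,-0.004],0.6],[[0,0,-5.5],[-0.216,-0.119,-0.004],0.6],[[0,0,-5.5],[-0.216,-0.119,-0.004],0.6]]'
python3 - <<'E'
from h import *
c,w,z=wrist("w8");bars(c,z,100,118)
plan((437,-12.7,84,10.1))
E
```

```text
time: 20.85
tool_pos: [438.2, -13.1, 240.2]
tcp_rot: [-3.141, 0.0, 0.176]
contact_force: [0.3, 0.8, -0.3]
grip_width: 55.0
finger_force: 0.0
bar [126. 164.] 1144 [444.5, 131.7, 49.6, 17.1, -27.6] z [102.8 110.1 111.6]
bar [285. 199.] 900 [437.3, -12.3, 49.1, 14.8, 10.4] z [107.6 110.2 111.7]
at [438.1 -13.1 240.2] yaw 10.1 rp [-1.7998e+02  4.0000e-02] q [-0.21  0.17  1.72  0.    1.25  1.19] w 54.9 t 20.9
-> (437, -12.7, 84, 10.1) turn -0.0 shift m -0.001 -0.0006 0.1562
```

```bash
python3 -m handwheel '[[[0,0,-0.3],[-0.001,-0.001,0.05],0.6],[[0,0,-0.3],[-0.001,-0.001,0.1],0.6],[[0,0,-0.3],[-0.001,-0.001,0.14],0.6],[[0,0,-0.3],[-0.001,-0.001,0.157],0.6],[[0,0,-0.3],[-0.001,-0.001,0.157],0.6],[[0,0,-0.3],[-0.001,-0.001,0.157],0.6],[[0,0,-0.3],[-0.001,-0.001,0.157],0],[[0,0,-0.3],[-0.001,-0.001,0.157],0],[[0,0,-0.3],[-0.001,-0.001,0.157],0],[[0,0,-0.3],[-0.001,-0.001,0.157],0],[[0,0,-0.3],[-0.001,-0.001,0.157],0],[[0,0,-0.3],[-0.001,-0.001,0.157],0]]'
python3 -m handwheel '[[[0,0,0],[0,0,-0.03],0],[[0,0,0],[0,0,-0.07],0],[[0,0,0],[0,0,-0.11],0],[[0,0,0],[0,0,-0.15],0],[[0,0,0],[0,0,-0.155],0],[[0,0,0],[0,0,-0.155],0],[[0,0,0],[0,0,-0.155],0]]'
python3 - <<'E'
from h import *
plan((653.6,-9.1,236,4.6))
E
```

```text
time: 22.1
tool_pos: [436.2, -11.8, 83.9]
tcp_rot: [3.141, -0.0, 0.182]
contact_force: [-1.1, -0.6, 0.7]
grip_width: 15.9
finger_force: 30.0
time: 22.8
tool_pos: [434.8, -11.5, 236.7]
tcp_rot: [-3.14, 0.004, 0.182]
contact_force: [-0.0, 1.1, -4.6]
grip_width: 15.9
finger_force: 30.0
at [434.8 -11.5 236.7] yaw 10.4 rp [-179.91    0.21] q [-0.2   0.17  1.73  0.    1.24  1.19] w 15.9 t 22.8
-> (653.6, -9.1, 236, 4.6) turn 5.8 shift m 0.2156 0.0371 0.0007
```

```bash
python3 -m handwheel '[[[0,0,5.8],[0.215,0.037,0],0],[[0,0,5.8],[0.215,0.037,0],0],[[0,0,5.8],[0.215,0.037,0],0],[[0,0,5.8],[0.215,0.037,0],0],[[0,0,5.8],[0.215,0.037,0],0],[[0,0,5.8],[0.215,0.037,0.04],0],[[0,0,5.8],[0.215,0.037,0.08],0],[[0,0,5.8],[0.215,0.037,0.105],0],[[0,0,5.8],[0.215,0.037,0.105],0],[[0,0,5.8],[0.215,0.037,0.105],0],[[0,0,5.8],[0.215,0.037,0.105],0],[[0,0,5.8],[0.215,0.037,0.105],0]]'
python3 -m handwheel '[[[0,0,0],[0,0,0],0],[[0,0,0],[0,0,0],0]]'
python3 - <<'E'
from h import *
plan((652.7,-9.1,99.9,4.6))
E
```

```text
time: 24.0
tool_pos: [655.2, -9.5, 135.6]
tcp_rot: [3.141, -0.003, 0.08]
contact_force: [0.3, -0.4, -3.8]
grip_width: 16.0
finger_force: 30.0
time: 24.2
tool_pos: [654.5, -9.4, 134.6]
tcp_rot: [3.141, -0.001, 0.08]
contact_force: [-0.4, -0.9, -4.0]
grip_width: 15.9
finger_force: 30.0
at [654.5  -9.4 134.6] yaw 4.6 rp [ 1.7999e+02 -8.0000e-02] q [-0.13  0.65  1.26  0.    1.23  1.36] w 15.9 t 24.2
-> (652.7, -9.1, 99.9, 4.6) turn 0.0 shift m -0.0018 -0.0004 0.0347
```

```bash
python3 -m handwheel '[[[0,0,0],[-0.0013,0,0.005],0],[[0,0,0],[-0.0013,0,0.01],0],[[0,0,0],[-0.0013,0,0.014],0],[[0,0,0],[-0.0013,0,0.018],0],[[0,0,0],[-0.0013,0,0.022],0],[[0,0,0],[-0.0013,0,0.026],0],[[0,0,0],[-0.0013,0,0.029],0],[[0,0,0],[-0.0013,0,0.032],0],[[0,0,0],[-0.0013,0,0.034],0],[[0,0,0],[-0.0013,0,0.036],0],[[0,0,0],[-0.0013,0,0.036],0],[[0,0,0],[-0.0013,0,0.036],0]]'
```

```text
time: 25.4
tool_pos: [653.0, -9.4, 100.6]
tcp_rot: [3.141, -0.002, 0.081]
contact_force: [-7.1, -0.3, 11.6]
grip_width: 16.0
finger_force: 30.0
```

```bash
python3 -m handwheel '[[[0,0,0],[0,0,0.001],0],[[0,0,0],[0,0,0],0.5],[[0,0,0],[0,0,0],0.5],[[0,0,0],[0,0,0],0.5],[[0,0,0],[0,0,0],0.5],[[0,0,0],[0,0,-0.04],0.6],[[0,0,0],[0,0,-0.08],0.6],[[0,0,0],[0,0,-0.12],0.6],[[0,0,0],[0,0,-0.14],0.6],[[0,0,0],[0,0,-0.14],0.6],[[0,0,0],[0,0,-0.14],0.6]]'
python3 - <<'E'
from h import *
c,w,z=wrist("w9");bars(c,z,116,140)
c=capture("top");print("top");bars(c,xyz(c)[...,2],98,140,40)
plan((444.3,131.7,240,-27.5))
E
```

```text
time: 26.5
tool_pos: [652.8, -9.4, 236.9]
tcp_rot: [-3.141, 0.001, 0.08]
contact_force: [-0.5, 0.6, -0.1]
grip_width: 55.3
finger_force: 0.0
bar [287. 204.] 1038 [652.6, -10.2, 49.2, 16.0, 5.3] z [123.  126.2 127.6]
bar [408. 204.] 1200 [660.8, -114.2, 49.1, 16.6, 3.5] z [118.3 126.1 127.6]
top
bar [108. 121.] 47 [803.9, 608.8, 20.9, 14.0, -44.5] z [101.9 121.3 136.6]
bar [203. 159.] 86 [698.7, 282.9, 29.8, 27.4, 55.5] z [ 99.4 125.3 133.1]
bar [325. 180.] 91 [659.3, -114.5, 50.5, 16.2, 4.3] z [106.5 122.5 127.8]
bar [411. 219.] 93 [549.2, -392.0, 48.6, 16.6, 85.0] z [101.9 111.5 115.6]
bar [407. 251.] 93 [448.4, -381.7, 48.9, 15.7, 82.8] z [101.3 112.1 117. ]
bar [341. 297.] 91 [292.1, -181.0, 49.0, 16.2, 19.0] z [101.9 108.5 112.9]
bar [515. 415.] 216 [-4.9, -685.3, 83.5, 20.8, -72.7] z [101.5 124.1 138.9]
at [652.2  -9.4 235.5] yaw 4.6 rp [-179.95    0.2 ] q [-0.13  0.58  1.11  0.    1.45  1.36] w 55.0 t 26.6
-> (444.3, 131.7, 240, -27.5) turn 32.1 shift m -0.1959 -0.1573 -0.0045
```

Both are seated, so I go on to the last white speaker.

```bash
python3 -m handwheel '[[[0,0,32.1],[-0.196,-0.157,-0.004],0.6],[[0,0,32.1],[-0.196,-0.157,-0.004],0.6],[[0,0,32.1],[-0.196,-0.157,-0.004],0.6],[[0,0,32.1],[-0.196,-0.157,-0.004],0.6],[[0,0,32.1],[-0.196,-0.157,-0.004],0.6],[[0,0,32.1],[-0.196,-0.157,-0.004],0.6],[[0,0,32.1],[-0.196,-0.157,-0.004],0.6],[[0,0,32.1],[-0.196,-0.157,-0.004],0.6],[[0,0,32.1],[-0.196,-0.157,-0.004],0.6]]'
python3 - <<'E'
from h import *
c,w,z=wrist("w10");bars(c,z,100,118)
plan((444.3,131.7,84,-27.5))
E
```

```text
time: 27.5
tool_pos: [445.8, 130.7, 241.1]
tcp_rot: [3.141, 0.001, -0.481]
contact_force: [-0.2, 0.6, 0.2]
grip_width: 54.8
finger_force: 0.0
bar [285. 200.] 917 [444.2, 131.3, 49.2, 15.5, -27.9] z [107.1 110.2 111.6]
bar [236. 346.] 823 [326.6, 251.1, 49.5, 16.5, 76.1] z [101.4 109.8 111.6]
at [445.7 130.6 241.1] yaw -27.6 rp [1.7997e+02 4.0000e-02] q [ 0.12  0.22  1.66 -0.    1.27  2.17] w 54.9 t 27.55
-> (444.3, 131.7, 84, -27.5) turn -0.1 shift m -0.0018 -0.0003 0.1571
```

```bash
python3 -m handwheel '[[[0,0,0.3],[-0.001,0,0.05],0.6],[[0,0,0.3],[-0.001,0,0.1],0.6],[[0,0,0.3],[-0.001,0,0.14],0.6],[[0,0,0.3],[-0.001,0,0.157],0.6],[[0,0,0.3],[-0.001,0,0.157],0.6],[[0,0,0.3],[-0.001,0,0.157],0.6],[[0,0,0.3],[-0.001,0,0.157],0],[[0,0,0.3],[-0.001,0,0.157],0],[[0,0,0.3],[-0.001,0,0.157],0],[[0,0,0.3],[-0.001,0,0.157],0],[[0,0,0.3],[-0.001,0,0.157],0],[[0,0,0.3],[-0.001,0,0.157],0]]'
python3 -m handwheel '[[[0,0,0],[0,0,-0.03],0],[[0,0,0],[0,0,-0.07],0],[[0,0,0],[0,0,-0.11],0],[[0,0,0],[0,0,-0.15],0],[[0,0,0],[0,0,-0.155],0],[[0,0,0],[0,0,-0.155],0],[[0,0,0],[0,0,-0.155],0]]'
python3 - <<'E'
from h import *
plan((645.3,95.2,236,4.6))
E
```

```text
time: 28.75
tool_pos: [444.3, 131.9, 84.9]
tcp_rot: [-3.141, -0.0, -0.485]
contact_force: [1.0, 1.0, 1.4]
grip_width: 15.8
finger_force: 30.0
time: 29.45
tool_pos: [442.8, 131.6, 237.6]
tcp_rot: [3.139, 0.003, -0.485]
contact_force: [-0.9, -0.4, -5.3]
grip_width: 16.0
finger_force: 30.0
at [442.8 131.6 237.6] yaw -27.8 rp [179.87   0.2 ] q [0.12 0.22 1.66 0.   1.26 2.18] w 16.0 t 29.45
-> (645.3, 95.2, 236, 4.6) turn -32.4 shift m 0.1961 -0.0622 0.0016
```

```bash
python3 -m handwheel '[[[0,0,-32.4],[0.195,-0.062,0],0],[[0,0,-32.4],[0.195,-0.062,0],0],[[0,0,-32.4],[0.195,-0.062,0],0],[[0,0,-32.4],[0.195,-0.062,0],0],[[0,0,-32.4],[0.195,-0.062,0],0],[[0,0,-32.4],[0.195,-0.062,0.04],0],[[0,0,-32.4],[0.195,-0.062,0.08],0],[[0,0,-32.4],[0.195,-0.062,0.104],0],[[0,0,-32.4],[0.195,-0.062,0.104],0],[[0,0,-32.4],[0.195,-0.062,0.104],0],[[0,0,-32.4],[0.195,-0.062,0.104],0],[[0,0,-32.4],[0.195,-0.062,0.104],0]]'
python3 -m handwheel '[[[0,0,0],[0,0,0],0],[[0,0,0],[0,0,0],0],[[0,0,0],[0,0,0],0]]'
python3 - <<'E'
from h import *
plan((645.3,95.2,100.9,4.6))
E
```

```text
time: 30.65
tool_pos: [646.4, 95.8, 137.6]
tcp_rot: [3.141, -0.003, 0.08]
contact_force: [-0.4, -0.2, -5.0]
grip_width: 15.9
finger_force: 30.0
time: 30.95
tool_pos: [645.6, 95.7, 136.2]
tcp_rot: [-3.142, -0.001, 0.08]
contact_force: [-0.1, 0.4, -5.0]
grip_width: 16.1
finger_force: 30.0
at [645.6  95.7 136.2] yaw 4.6 rp [-1.8e+02 -4.0e-02] q [0.03 0.65 1.26 0.   1.23 1.52] w 16.1 t 30.95
-> (645.3, 95.2, 100.9, 4.6) turn 0.0 shift m -0.0003 0.0005 0.0353
```

```bash
python3 -m handwheel '[[[0,0,0],[0,0.0005,0.005],0],[[0,0,0],[0,0.0005,0.01],0],[[0,0,0],[0,0.0005,0.014],0],[[0,0,0],[0,0.0005,0.018],0],[[0,0,0],[0,0.0005,0.022],0],[[0,0,0],[0,0.0005,0.026],0],[[0,0,0],[0,0.0005,0.029],0],[[0,0,0],[0,0.0005,0.032],0],[[0,0,0],[0,0.0005,0.034],0],[[0,0,0],[0,0.0005,0.036],0],[[0,0,0],[0,0.0005,0.037],0],[[0,0,0],[0,0.0005,0.037],0]]'
```

```text
time: 32.15
tool_pos: [647.0, 95.3, 101.0]
tcp_rot: [3.142, -0.005, 0.081]
contact_force: [-0.3, 0.1, 5.1]
grip_width: 15.8
finger_force: 30.0
```

```bash
python3 -m handwheel '[[[0,0,0],[0,0,0.001],0],[[0,0,0],[0,0,0],0.5],[[0,0,0],[0,0,0],0.5],[[0,0,0],[0,0,0],0.5],[[0,0,0],[0,0,0],0.5],[[0,0,0],[0,0,-0.04],0.6],[[0,0,0],[0,0,-0.08],0.6],[[0,0,0],[0,0,-0.12],0.6],[[0,0,0],[0,0,-0.15],0.6],[[0,0,0],[0,0,-0.19],0.6],[[0,0,0],[0,0,-0.19],0.6]]'
python3 - <<'E'
from h import *
c,w,z=wrist("w11");bars(c,z,116,140)
c=capture("top");print("top");bars(c,xyz(c)[...,2],98,140,40)
w=xyz(c);z=w[...,2]
for ce,a,P in comps(c,(z>68)&(z<80)&(w[...,1]>280)&(w[...,0]<650),400):print("box",rect(P))
plan()
E
```

```text
time: 33.25
tool_pos: [647.5, 95.3, 295.3]
tcp_rot: [3.141, -0.011, 0.081]
contact_force: [0.3, 0.8, 0.7]
grip_width: 54.9
finger_force: 0.0
bar [ 93. 122.] 797 [700.3, 284.5, 25.8, 25.6, 67.3] z [119.  130.3 131.7]
bar [286. 191.] 760 [646.9, 94.5, 49.3, 15.6, 4.7] z [122.7 126.1 127.6]
bar [388. 194.] 823 [652.2, -10.0, 49.6, 16.7, 5.2] z [118.3 126.  127.4]
bar [489. 194.] 944 [660.4, -114.0, 49.6, 16.7, 4.1] z [117.7 125.7 127.5]
top
bar [108. 121.] 47 [806.8, 609.0, 22.6, 12.4, -23.8] z [101.6 119.5 136.8]
bar [203. 159.] 81 [698.2, 286.8, 28.5, 25.3, 87.6] z [100.4 125.8 131.8]
bar [325. 180.] 93 [659.3, -114.5, 51.0, 16.6, 4.3] z [105.1 123.2 129. ]
bar [293. 180.] 82 [650.0, -11.0, 47.4, 13.1, 4.3] z [109.2 123.3 128.5]
bar [411. 219.] 95 [549.0, -392.4, 49.8, 17.0, 84.2] z [100.2 111.9 117. ]
bar [174. 240.] 67 [427.8, 347.8, 26.6, 25.2, -34.7] z [100.1 106.8 111.7]
bar [407. 251.] 93 [448.7, -383.2, 50.8, 16.4, 84.7] z [102.3 112.1 117.7]
bar [341. 297.] 91 [292.3, -181.4, 49.0, 16.1, 19.1] z [102.  107.3 113.6]
bar [516. 415.] 233 [-1.6, -686.3, 85.0, 22.3, -79.3] z [100.7 125.  139.3]
box [488.2, 399.9, 171.6, 160.6, -83.2]
at [645.8  95.2 289.4] yaw 4.6 rp [ 1.8e+02 -1.1e-01] q [0.03 0.56 1.01 0.   1.57 1.52] w 55.0 t 33.35
```

View pics/w11.png

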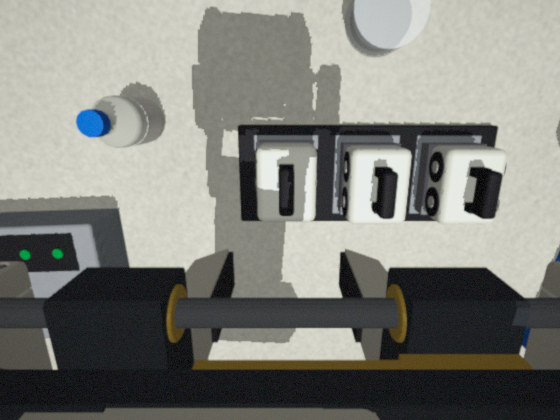

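All three white speakers are level on the dock at pixels (287,180), (375,183) and (467,183). Next is the button.

```bash
python3 -m handwheel '[[[0,0,0],[-0.1,-0.12,-0.01],0],[[0,0,-92.2],[-0.195,-0.27,0.02],0],[[0,0,-92.2],[-0.195,-0.27,0.02],0],[[0,0,-92.2],[-0.195,-0.27,0.02],0],[[0,0,-92.2],[-0.195,-0.27,0.02],0],[[0,0,-92.2],[-0.195,-0.27,0.02],0],[[0,0,-92.2],[-0.195,-0.27,0.02],0],[[0,0,-92.2],[-0.195,-0.27,0.02],0],[[0,0,-92.2],[-0.195,-0.27,0.02],0],[[0,0,-92.2],[-0.195,-0.27,0.02],0],[[0,0,-92.2],[-0.195,-0.27,0.02],0],[[0,0,-92.2],[-0.195,-0.27,0.02],0]]'
python3 - <<'E'
from h import *
c,w,z=wrist("w12");hsv=cv2.cvtColor(c["image"],cv2.COLOR_RGB2HSV);H,S,V=[hsv[...,i] for i in range(3)]
for ce,a,P in comps(c,((H<6)|(H>174))&(S>120)&(z>80)&(z<120),50):print("button",ce,a,rect(P[P[:,2]>105]),np.percentile(P[:,2],95))
for ce,a,P in comps(c,(H>18)&(H<35)&(S>120)&(z>80),30):print("lever",ce,a,rect(P),np.percentile(P[:,2],[5,95]))
plan((429,348,112,96.8))
E
```

```text
time: 34.55
tool_pos: [428.7, 348.3, 266.8]
tcp_rot: [-3.138, 0.001, 1.695]
contact_force: [0.3, -0.2, 0.2]
grip_width: 0.5
finger_force: 0.0
button [288. 191.] 679 [429.3, 349.6, 27.0, 26.6, -82.7] 110.56163321955387
lever [337.  91.] 732 [450.4, 442.0, 18.9, 12.9, 8.1] [157.44060985 200.39618651]
lever [278. 313.] 252 [423.5, 370.6, 27.1, 1.0, -82.5] [346.77376759 356.67800488]
lever [294. 313.] 241 [428.7, 361.3, 43.3, 1.0, -82.9] [313.02518563 354.66939302]
lever [268. 363.] 3890 [416.0, 370.2, 80.2, 7.0, 7.1] [357.39209569 365.77756185]
at [428.7 348.2 266.8] yaw 97.4 rp [-1.7981e+02  8.0000e-02] q [0.54 0.37 1.37 0.   1.4  0.41] w 0.6 t 34.6
-> (429, 348, 112, 96.8) turn 0.6 shift m -0.0003 0.0003 0.1548
```

View pics/w12.png

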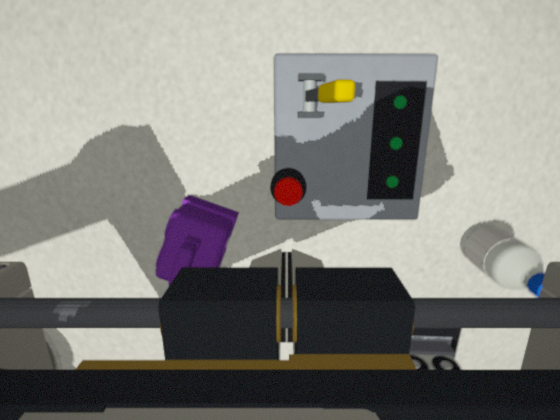

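The button is at (288,191) and the lever stands up at (337,91), so I press straight down.

```bash
python3 -m handwheel '[[[0,0,0],[0.001,0,0.05],0],[[0,0,0],[0.001,0,0.1],0],[[0,0,0],[0.001,0,0.14],0],[[0,0,0],[0.001,0,0.15],0],[[0,0,0],[0.001,0,0.154],0],[[0,0,0],[0.001,0,0.158],0],[[0,0,0],[0.001,0,0.162],0],[[0,0,0],[0.001,0,0.165],0],[[0,0,0],[0.001,0,0.165],0]]'
```

```text
time: 35.5
tool_pos: [430.2, 350.1, 104.7]
tcp_rot: [3.139, -0.001, 1.69]
contact_force: [1.2, 0.2, 2.3]
grip_width: 0.3
finger_force: 1.0
```

```bash
python3 -m handwheel '[[[0,0,0],[0,0,0.002],0],[[0,0,0],[0,0,0.003],0],[[0,0,0],[0,0,0.003],0]]'
python3 -m handwheel '[[[0,0,0],[0,0,-0.02],0],[[0,0,0],[0,0,-0.06],0],[[0,0,0],[0,0,-0.11],0],[[0,0,0],[0,0,-0.15],0],[[0,0,0],[0,0,-0.165],0],[[0,0,0],[0,0,-0.165],0],[[0,0,0],[0,0,-0.165],0]]'
python3 - <<'E'
from h import *
c,w,z=wrist("w13");hsv=cv2.cvtColor(c["image"],cv2.COLOR_RGB2HSV);H,S,V=[hsv[...,i] for i in range(3)]
for ce,a,P in comps(c,(H>18)&(H<35)&(S>120)&(z>60)&(z<230),30):print("lever",ce,a,rect(P),np.percentile(P[:,2],[5,95]))
plan((345.3,428,240,6.8),(345.3,428,78,6.8))
E
```

```text
time: 35.8
tool_pos: [430.0, 350.0, 101.2]
tcp_rot: [3.14, -0.001, 1.69]
contact_force: [2.6, 1.3, 3.1]
grip_width: 0.5
finger_force: 1.7
time: 36.5
tool_pos: [428.6, 349.2, 264.4]
tcp_rot: [-3.139, 0.001, 1.69]
contact_force: [-0.5, 0.3, -0.5]
grip_width: 0.3
finger_force: 0.0
lever [213.  96.] 803 [350.2, 430.4, 48.7, 12.2, 7.1] [ 99.5208431  105.23893522]
at [428.4 349.1 263.8] yaw 96.8 rp [-1.798e+02  9.000e-02] q [0.54 0.37 1.38 0.   1.4  0.43] w 0.6 t 36.55
-> (345.3, 428, 240, 6.8) turn 90.0 shift m 0.0882 -0.0732 0.0238
-> (345.3, 428, 78, 6.8) turn 0.0 shift m 0.0 0.0 0.162
```

View pics/w13.png

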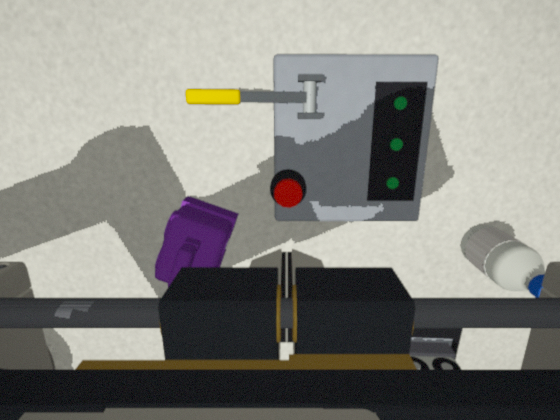

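The lever has dropped, with its yellow grip at (213,96).

```bash
python3 -m handwheel '[[[0,0,90],[0.09,-0.071,0.024],0.4],[[0,0,90],[0.09,-0.071,0.024],0.4],[[0,0,90],[0.09,-0.071,0.024],0.4],[[0,0,90],[0.09,-0.071,0.024],0.4],[[0,0,90],[0.09,-0.071,0.024],0.4],[[0,0,90],[0.09,-0.071,0.024],0.4],[[0,0,90],[0.09,-0.071,0.024],0.4],[[0,0,90],[0.09,-0.071,0.024],0.4],[[0,0,90],[0.09,-0.071,0.024],0.4],[[0,0,90],[0.09,-0.071,0.024],0.4],[[0,0,90],[0.09,-0.071,0.024],0.4],[[0,0,90],[0.09,-0.071,0.024],0.4]]'
python3 - <<'E'
from h import *
c,w,z=wrist("w14");hsv=cv2.cvtColor(c["image"],cv2.COLOR_RGB2HSV);H,S,V=[hsv[...,i] for i in range(3)]
for ce,a,P in comps(c,(H>18)&(H<35)&(S>120)&(z>60)&(z<230),30):print("lever",ce,a,rect(P),np.percentile(P[:,2],[5,95]))
plan((347,430,76,6.8))
E
```

```text
time: 37.75
tool_pos: [347.5, 429.9, 239.7]
tcp_rot: [3.139, 0.003, 0.118]
contact_force: [-0.3, 0.4, -0.8]
grip_width: 36.7
finger_force: 0.0
lever [286. 194.] 738 [350.3, 429.9, 48.7, 12.8, 6.5] [ 99.44766223 105.02800526]
at [347.6 430.  240. ] yaw 6.9 rp [1.7989e+02 1.6000e-01] q [0.75 0.39 1.42 0.   1.34 2.2 ] w 36.5 t 37.8
-> (347, 430, 76, 6.8) turn 0.1 shift m -0.0006 -0.0 0.164
```

```bash
python3 -m handwheel '[[[0,0,0],[0,0,0.05],0.4],[[0,0,0],[0,0,0.1],0.4],[[0,0,0],[0,0,0.14],0.4],[[0,0,0],[0,0,0.163],0.4],[[0,0,0],[0,0,0.163],0.4],[[0,0,0],[0,0,0.163],0],[[0,0,0],[0,0,0.163],0],[[0,0,0],[0,0,0.163],0],[[0,0,0],[0,0,0.163],0],[[0,0,0],[0,0,0.163],0]]'
python3 -m handwheel '[[[0,0,0],[0.0026,0,-0.0137],0],[[0,0,0],[0.008,0,-0.029],0],[[0,0,0],[0.016,0,-0.043],0],[[0,0,0],[0.0265,0,-0.0555],0],[[0,0,0],[0.039,0,-0.066],0],[[0,0,0],[0.053,0,-0.074],0],[[0,0,0],[0.068,0,-0.0795],0],[[0,0,0],[0.084,0,-0.082],0],[[0,0,0],[0.0955,0,-0.0825],0],[[0,0,0],[0.103,0,-0.082],0],[[0,0,0],[0.103,0,-0.082],0],[[0,0,0],[0.103,0,-0.082],0]]'
```

```text
time: 38.8
tool_pos: [348.9, 430.6, 80.1]
tcp_rot: [-3.141, -0.002, 0.119]
contact_force: [1.0, -4.0, 7.1]
grip_width: 13.6
finger_force: 30.0
time: 40.0
tool_pos: [450.5, 442.4, 161.5]
tcp_rot: [3.141, -0.0, 0.119]
contact_force: [-1.1, -3.6, 4.1]
grip_width: 13.7
finger_force: 30.0
```

```bash
python3 -m handwheel '[[[0,0,0],[0.001,0,0],0.4],[[0,0,0],[0.001,0,0],0.4],[[0,0,0],[0.001,0,0],0.4],[[0,0,0],[0.001,0,0],0.4],[[0,0,0],[0.001,0,-0.03],0.4],[[0,0,0],[0.001,0,-0.07],0.4],[[0,0,0],[0.001,0,-0.12],0.4],[[0,0,0],[0.001,0,-0.14],0.4],[[0,0,0],[0.001,0,-0.14],0.4],[[0,0,0],[0.001,0,-0.14],0.4],[[0,0,0],[0.001,0,-0.14],0.4]]'
python3 - <<'E'
from h import *
c,w,z=wrist("w15");hsv=cv2.cvtColor(c["image"],cv2.COLOR_RGB2HSV);H,S,V=[hsv[...,i] for i in range(3)]
for ce,a,P in comps(c,(H>18)&(H<35)&(S>120)&(z>60)&(z<230),30):print("lever",ce,a,rect(P),np.percentile(P[:,2],[5,95]))
c=capture("scene");cv2.imwrite("pics/scene9.png",c["image"][:,:,::-1])
c=capture("top");print("top");bars(c,xyz(c)[...,2],98,140,40)
plan()
E
```

```text
time: 41.1
tool_pos: [451.0, 442.5, 298.8]
tcp_rot: [3.14, 0.003, 0.119]
contact_force: [0.3, 0.2, -0.2]
grip_width: 36.8
finger_force: 0.0
lever [286. 215.] 436 [441.3, 440.7, 13.6, 12.7, 7.1] [161.67535385 201.42108533]
top
bar [108. 121.] 49 [804.8, 608.2, 21.8, 13.8, -30.9] z [ 99.9 120.7 137.5]
bar [203. 159.] 83 [698.6, 283.5, 30.6, 25.0, 75.2] z [ 99.3 126.7 132.4]
bar [260. 179.] 85 [644.4, 94.1, 48.1, 14.2, 3.3] z [106.1 123.9 129. ]
bar [325. 180.] 94 [659.2, -114.5, 50.1, 16.2, 3.5] z [107.6 122.7 128.5]
bar [293. 180.] 82 [649.6, -11.1, 48.7, 13.1, 4.2] z [107.5 122.8 129.3]
bar [411. 219.] 95 [548.4, -392.7, 49.2, 16.6, 85.4] z [101.7 111.6 117.5]
bar [174. 240.] 66 [428.4, 347.1, 26.2, 26.0, 71.9] z [102.6 107.1 111. ]
bar [407. 251.] 92 [448.8, -382.1, 49.5, 16.7, 82.9] z [102.8 112.  117.1]
bar [200. 275.] 86 [325.7, 252.3, 50.5, 15.3, 76.0] z [101.7 108.  112.8]
bar [341. 297.] 94 [292.3, -181.3, 48.9, 16.2, 20.9] z [101.3 108.2 114.1]
bar [516. 415.] 238 [-1.7, -685.0, 87.7, 22.9, -81.8] z [100.9 126.3 139.4]
at [451.2 442.7 299.2] yaw 6.8 rp [1.7993e+02 1.3000e-01] q [0.65 0.51 1.06 0.   1.57 2.11] w 36.8 t 41.25
```

View pics/scene9.png

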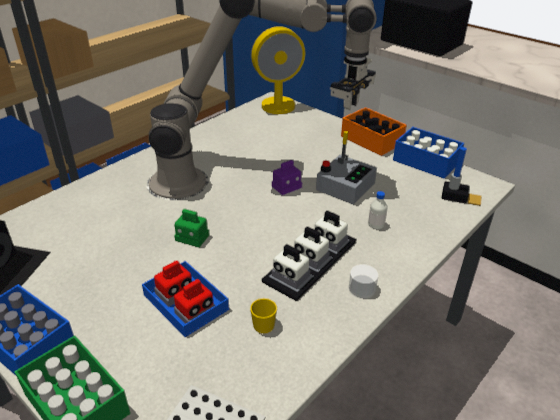

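```bash
python3 -m handwheel '[[[0,0,0],[0,0,0],0.4],[[0,0,0],[0,0,0],0.4],[[0,0,0],[0,0,0],0.4],[[0,0,0],[0,0,0],0.4]]'
python3 - <<'E'
from h import *
c,w,z=wrist();a=c["image"][100:300,180:400]
def lev(c):
    hsv=cv2.cvtColor(c["image"],cv2.COLOR_RGB2HSV);H,S,V=[hsv[...,i] for i in range(3)];z=xyz(c)[...,2]
    for ce,n,P in comps(c,(H>18)&(H<35)&(S>120)&(z>60)&(z<230)&(xyz(c)[...,1]>300),20):print("lever",ce,n,rect(P),[P[(P[:,2]>l)&(P[:,2]<l+12)].mean(0).round(1) for l in (152,170,188)])
lev(c)
for f in (dict(np.load("scene0.npz")),capture("scene"),dict(np.load("top0.npz")),capture("top")):lev(f)
cv2.imwrite("pics/w16.png",cv2.resize(a[:,:,::-1],None,fx=3,fy=3)[:600,:660])
E
```

```text
time: 41.65
tool_pos: [451.5, 442.9, 300.8]
tcp_rot: [-3.141, -0.0, 0.119]
contact_force: [-0.2, 0.1, -0.1]
grip_width: 36.7
finger_force: 0.0
lever [ 66. 149.] 22 [458.7, 686.5, 4.6, 4.4, -82.2] [array([nan, nan, nan]), array([nan, nan, nan]), array([nan, nan, nan])]
lever [287. 215.] 420 [441.3, 441.1, 13.4, 12.8, 4.6] [array([446.9, 441.2, 159.7]), array([447.1, 441.6, 176.3]), array([444.8, 441.4, 196.8])]
lever [270.  81.] 178 [-169.2, 690.9, 137.3, 59.1, 51.6] [array([-164.2,  677.8,  158. ]), array([-175.7,  660.2,  176.2]), array([-184.1,  647.8,  194.5])]
lever [348. 138.] 52 [453.6, 438.7, 24.6, 17.1, -62.2] [array([451.3, 438.2, 158.8]), array([454.4, 439.1, 177.1]), array([456.3, 439.4, 194. ])]
lever [278.  79.] 309 [-135.5, 731.1, 239.4, 59.3, 53.7] [array([-127.6,  741.1,  157.8]), array([-138.3,  720.2,  175.3]), array([-131.3,  735.3,  195.2])]
lever [345. 137.] 55 [443.5, 437.7, 20.0, 14.9, -59.7] [array([443.1, 436.3, 159.8]), array([443.9, 438.1, 175.9]), array([444.7, 437.3, 194.9])]
lever [138. 226.] 46 [466.5, 453.7, 58.7, 14.1, 45.0] [array([446.4, 436. , 158.4]), array([446.8, 437.1, 176.1]), array([452.6, 439.3, 195.2])]
lever [138. 230.] 46 [451.0, 457.0, 56.7, 12.5, 61.5] [array([437.4, 433.6, 159.6]), array([440.6, 433.8, 176. ]), array([440. , 437.9, 194.5])]<stdin>:5: RuntimeWarning: Mean of empty slice.
  ret = um.true_divide(
```

View pics/w16.png

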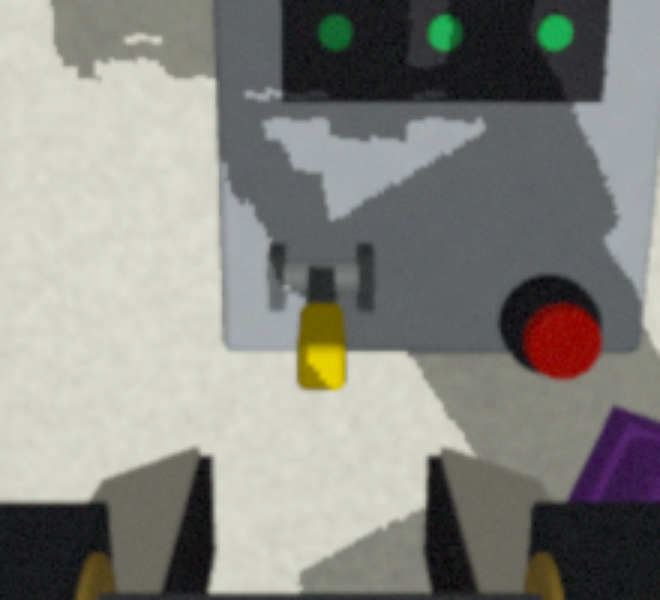

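The lever has stopped almost vertical: its tip is at x≈444.7, against 456 at the start. It needs a push toward +x with closed fingers.

```bash
python3 -m handwheel '[[[0,0,0],[-0.04,0,0],0],[[0,0,0],[-0.08,0,0],0],[[0,0,0],[-0.08,0,0],0],[[0,0,0],[-0.08,0,0],0],[[0,0,0],[-0.08,0,0.05],0],[[0,0,0],[-0.08,0,0.1],0],[[0,0,0],[-0.08,0,0.135],0],[[0,0,0],[-0.08,0,0.135],0],[[0,0,0],[-0.06,0,0.135],0],[[0,0,0],[-0.04,0,0.135],0],[[0,0,0],[-0.03,0,0.135],0],[[0,0,0],[-0.03,0,0.135],0]]'
python3 -m handwheel '[[[0,0,0],[0.003,0,0],0],[[0,0,0],[0.006,0,0],0],[[0,0,0],[0.009,0,0],0],[[0,0,0],[0.012,0,0],0],[[0,0,0],[0.015,0,0],0],[[0,0,0],[0.016,0,0],0],[[0,0,0],[0.016,0,0],0]]'
```

```text
time: 43.0
tool_pos: [423.7, 439.7, 167.0]
tcp_rot: [-3.14, -0.002, 0.117]
contact_force: [-0.0, -0.7, 0.5]
grip_width: 0.4
finger_force: 0.0
time: 43.7
tool_pos: [433.5, 441.0, 165.8]
tcp_rot: [3.14, 0.008, 0.12]
contact_force: [-13.8, -3.0, 7.6]
grip_width: 0.8
finger_force: 7.5
```

```bash
python3 -m handwheel '[[[0,0,0],[-0.01,0,0],0],[[0,0,0],[-0.03,0,0],0],[[0,0,0],[-0.06,0,0],0],[[0,0,0],[-0.08,0,0],0],[[0,0,0],[-0.08,0,-0.05],0],[[0,0,0],[-0.08,0,-0.1],0],[[0,0,0],[-0.08,0,-0.14],0],[[0,0,0],[-0.08,0,-0.14],0],[[0,0,0],[-0.08,0,-0.14],0]]'
python3 - <<'E' 2>/dev/null
from h import *
def lev(c):
    hsv=cv2.cvtColor(c["image"],cv2.COLOR_RGB2HSV);H,S,V=[hsv[...,i] for i in range(3)];w=xyz(c);z=w[...,2]
    for ce,n,P in comps(c,(H>18)&(H<35)&(S>120)&(z>60)&(z<230)&(w[...,0]>300)&(abs(w[...,1]-440)<70),20):print("lever",ce,n,rect(P),[P[(P[:,2]>l)&(P[:,2]<l+12)].mean(0).round(1) for l in (152,170,188)])
for n in ("wrist","scene","top"):lev(capture(n))
c,w,z=wrist();hsv=cv2.cvtColor(c["image"],cv2.COLOR_RGB2HSV);H,S=hsv[...,0],hsv[...,1]
for ce,a,P in comps(c,((H<6)|(H>174))&(S>120)&(z>80)&(z<120),50):print("button z",np.percentile(P[:,2],90))
plan()
E
```

```text
time: 44.6
tool_pos: [358.2, 431.9, 306.5]
tcp_rot: [-3.14, -0.002, 0.119]
contact_force: [-1.0, 0.2, -0.5]
grip_width: 0.1
finger_force: 0.0
lever [287.  89.] 469 [450.3, 442.0, 19.4, 13.3, 6.8] [array([441.9, 441.4, 158.3]), array([444.4, 441.4, 176.1]), array([453.1, 442.1, 198. ])]
lever [347. 138.] 50 [452.3, 442.3, 21.8, 15.9, -59.1] [array([451.8, 436.6, 157.9]), array([454.7, 439.9, 175.7]), array([455.8, 437.9, 194.5])]
lever [138. 226.] 40 [467.4, 455.0, 58.2, 15.6, 43.8] [array([454.4, 436. , 158.9]), array([448.7, 437.1, 176.6]), array([452.7, 439.1, 194.4])]
button z 110.5111062095244
at [357.7 431.3 304.1] yaw 6.8 rp [1.799e+02 1.400e-01] q [ 0.74  0.37  1.28 -0.    1.5   2.19] w 0.6 t 44.8
```

```bash
python3 -m handwheel '[[[0,0,0],[0,0,0],0],[[0,0,0],[0,0,0],0],[[0,0,0],[0,0,0],0],[[0,0,0],[0,0,0],0],[[0,0,0],[0,0,0],0]]'
python3 - <<'E'
from h import *
from plant import close_job
c=capture("top");bars(c,xyz(c)[...,2],98,140,60)
print(close_job())
E
```

```text
time: 45.3
tool_pos: [358.1, 431.8, 305.7]
tcp_rot: [-3.142, 0.0, 0.119]
contact_force: [-0.4, -0.5, 0.1]
grip_width: 0.5
finger_force: 0.0
bar [203. 159.] 90 [697.0, 285.5, 30.1, 29.9, -83.3] z [ 99.6 124.6 131.8]
bar [260. 179.] 84 [644.6, 94.2, 49.7, 14.1, 3.4] z [107.9 124.1 128.3]
bar [325. 179.] 92 [659.0, -114.1, 49.5, 16.1, 4.8] z [107.7 123.3 129. ]
bar [293. 180.] 82 [649.2, -11.1, 49.3, 13.2, 4.4] z [108.  124.  128.9]
bar [411. 219.] 90 [548.8, -392.0, 47.9, 16.2, 86.4] z [101.5 112.3 117. ]
bar [174. 240.] 66 [427.9, 348.1, 26.3, 25.3, -45.9] z [102.2 106.7 110.7]
bar [407. 251.] 92 [448.5, -383.1, 50.6, 16.0, 84.8] z [102.2 112.  116.8]
bar [200. 275.] 85 [325.5, 251.5, 48.2, 15.4, 75.9] z [101.6 107.7 111.7]
bar [341. 297.] 91 [292.4, -181.8, 49.0, 16.3, 18.7] z [102.1 108.1 112. ]
bar [515. 415.] 235 [-2.7, -684.6, 84.9, 22.6, -80.2] z [100.5 125.1 139.2]
the job is handed in; nothing more can be done
None
```

I handed the job in at about 45 s: both red speakers stand in the bin, all three white speakers are seated on the dock, and the breaker was tripped and its lever raised again. It first stopped near vertical and needed one push, but now matches its starting position. I did not touch the bottle or cup, and no verdict came back when I handed in.

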